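# Get the conduit body out from behind the standing fittings

## Task

The conduit body lies at the back of the plywood staging board, behind three fittings standing on ring marks (tall pipe nipple, union and coupling). First stand all three fittings upright on the black rubber mat while the conduit body stays where it is; then lay the conduit body flat, cover up, between the four corner lugs of the metal cradle, either way round; then put each fitting back upright, centred on the same ring it stood on at the start. Do not knock over a fitting, and leave the tape roll and the bell reducer on the board where they are.

Things in the scene. Friction and masses are not known exactly. Their poses are not given: they have to be found in the camera images.
- conduit_mid (a point): Grey cast conduit body, a long box 36 x 130 x 34 mm (39 mm with the cover screws and hub), lying flat on its back with the screwed cover on top, at the back of the board. The point is its centre, 17 mm above its underside; its y axis runs along its length (the round hub is at the -y end), z up.
- nipple_mid (a point): Tall dark pipe nipple standing on end, round, 48 mm diameter, 108 mm high. The point is its centre, 54 mm above its foot; z is its axis (up).
- union_mid (a point): Rusty brown union standing on end, six-sided nut round its middle, 47 mm high. Its x axis runs across two flats of the nut (47 mm apart), its y axis across corners (54 mm). At the start its x axis is roughly along the board's y axis. The point is its centre, 23.5 mm above its foot; z up.
- coupling_mid (a point): Grey galvanised coupling standing on end, a round sleeve 44 mm diameter, 41 mm high. The point is its centre, 20.5 mm above its foot; z up.
- board: Fixed plywood staging board, 170 mm (its x) by 280 mm (its y), 8 mm thick; things stand on its top at z = 8 mm. A fence 8 mm thick, 30 mm high above the bench, runs along its far (+x) edge. Three dark ring marks of 68 mm diameter are at x = -35 mm, y = -82, 0 and +82 mm, one fitting on each; which fitting is on which ring changes. The conduit body lies along y at about x = 20 mm, its near face about 12 mm behind the fittings. Origin: centre of its underside; z up.
- mat: Fixed black rubber mat, 170 mm (its x) by 190 mm (its y), 5 mm thick, empty: the place to park the fittings. Left or right of the board. Origin: centre of its underside; z up.
- cradle: Fixed aluminium cradle plate, 100 mm (its x) by 190 mm (its y), top at z = 8 mm, with four L-shaped steel corner lugs 12 mm high that leave a clear place 56 mm (x) by 150 mm (y) in the middle; the middle of the long sides, 114 mm between the lugs, is open for fingers. On the other side of the board from the mat. Origin: centre of its underside; z up.
- tape_mid (a point): Roll of thread seal tape, 49 mm diameter, 14 mm high, lying loose at the back left (+y) corner of the board; stays there. The point is its centre, 7 mm above its underside.
- reducer_mid (a point): Dark bell reducer (bulged body, narrower neck), 54 mm diameter, 38 mm high, standing loose at the back right (-y) corner of the board; stays there. The point is its centre, 19 mm above its foot.
Not all that is in view belongs to the job. What is shaped like the part that bears nipple_mid but orange or red is not meant.

How it is judged:
By the outcome, as a careful person would: the job done as asked, in the order asked, and still so for the second after the job is handed in, with the robot touching nothing.
It also fails if it takes over 141 s, if anything falls off the work surface, if the arm or the gripper's body presses on something with over 40 N, if the wrist force passes 120 N, or if a joint passes its speed limit or range.

## Robot

A 7-joint arm with a two-finger parallel gripper is mounted at the origin on a cart in front of the work surface, level with it; the furniture and walls round the work are solid. World frame = base frame: x ahead of the robot, y to its left, z up, the work surface at z = 0. Lengths are in m, angles in degrees, forces in N, time in s.
With the tool pointing down it reaches from about 0.35 to 0.9 m from the base axis. Payload 7.2 kg.
Tool frame: the origin (TCP) lies at the very end of the fingers, on their centre line; the grasp point (between the pads) lies 19 mm behind it; y points along the fingers, x is the direction in which the jaws open and shut, and the axes are right-handed (so a half turn about y gives the same grasp; the last joint's range is limited). The gripper opens to 85 mm and grips with 20 to 120 N. Pads are 22 mm wide; open, the fingers measure 114 mm over their backs; the gripper's body (76 mm by 85 mm) begins 54 mm behind the grasp point. The pads swing forward as they close: fully open they stand 13 mm farther back than shut.
Start: joints at [-72.548, 23.554, -0.728, 91.456, 0.321, 64.991, -4.71], TCP at [0.228, 0.582, 0.231] pointing down, gripper open.
Joint ranges: [-169.25, 169.25], [-16.82, 113.86], [-84.01, 82.57], [7.8, 145.47], [-59.2, 239.2], [7.22, 106.19], [-163.78, 163.78]. Speed limits (degrees/s): [136.94, 136.94, 172.46, 172.46, 180, 180, 180].

## Interface

Orientations are given as a 3x3 rotation matrix whose columns are the frame's x, y, z axes.
In Python, from station import env, vision gives the robot as it stands.
- The arm moves only by the tool play_rows, never from a script. Its argument "deltas" is a list of rows, each a list of 3 entries, a list of its own where there are three numbers: the finger opening in mm, from 0 to 85.4, then the shift along the tool's x, y, z in mm, then the turn about the tool's y in degrees. In form: [[grip, [x, y, z], spin], ...]. A call has 1 to 10 rows; each row shifts and turns the commanded pose from where the row before left it, along the tool's axes as they then stand; what a row does not reach is not made up. A row lasts 1/12 s, in which the tool goes at most 41.7 mm and 7.16 degrees, less where a joint would pass 70% of its speed; a pose out of reach is approached as far as the arm can. A call with a gripper value outside its range is refused whole. The fingers move at their own pace and stop on an object; the grip force is fixed at half the most. Time passes only in rows, so rows that do not move let the fingers close. It gives the time, the measured TCP pose, the force and the opening at its end, in the units of the state.
- env.observe(): the state, without advancing time (a new reading comes with each control period).
- vision.get_image(name): name is "scene" or "top"; returns a dict with "pixels" (420x560x3 uint8, red, green, blue), "fov_y" (degrees; the focal length in pixels is half the picture's height over the tangent of half this angle, whatever the lens; pixels are square), "cx", "cy" (the principal point, pixels), "cam_to_world" (4x4, takes a point from camera to world coordinates). Camera axes: x right, y down, z forward; pixel columns grow to the right and rows downward; lengths in m; the calibration is good to about 2 mm. A picture is of the moment at which its call begins. There is no depth.
- env.hand_in(): hands the job in, once; it reports no verdict.
The state is a dict: "time": time; "joints": joint angles; "qvel": joint speeds; "joint_efforts": joint torques, N m; "ee_pos": TCP position; "eef_rot": TCP orientation; "force": force on the tool from outside, world axes, zero at the start; "moment": the same for the moment, N m; "grip_width": finger opening in m.
Only numpy, scipy, OpenCV 4.12 (cv2) and the standard library are available. Lean on these libraries where they do the work, as an engineer would, in place of code of your own. Each camera call takes 0.05 s, during which the arm holds its last target.

## Working session

There is one attempt and no reset: what is moved stays moved. The work goes in short steps, Python scripts to look and compute and a tool call to move; the robot and the scene stay as the last step left them, time stands still between calls to the robot, and variables do not carry over. Pictures are saved under pics/ and viewed, and the job is handed in when it is done.

Besides the shell and the picture viewer there is one more tool, called after "Emit:" as name(argument=value, ...), one argument or row to a line, values as JSON. play_rows: Moves the arm, as the interface text tells. Its arguments: {"type":"object","properties":{"deltas":{"type":"array","items":{"type":"array"}}},"required":["deltas"]}

```bash
mkdir -p pics; ls; cat > h.py <<'E'
from station import env, vision
import numpy as np, cv2
def snap(n,f):
    im=vision.get_image(n); cv2.imwrite('pics/'+f,im['pixels'][:,:,::-1]); return im
def ray(im,u,v,z):
    T=np.array(im['cam_to_world']); f=210/np.tan(np.radians(im['fov_y']/2))
    d=T[:3,:3]@np.array([(u-im['cx'])/f,(v-im['cy'])/f,1]); o=T[:3,3]
    return o+d*(z-o[2])/d[2]
def proj(im,P):
    T=np.array(im['cam_to_world']); f=210/np.tan(np.radians(im['fov_y']/2))
    c=(np.atleast_2d(P)-T[:3,3])@T[:3,:3]
    return np.c_[c[:,0]/c[:,2]*f+im['cx'],c[:,1]/c[:,2]*f+im['cy']]
E
python3 - <<'E'
from h import *
for n in('scene','top'):
    im=snap(n,n+'0.png'); print(n,im['fov_y'],im['cx'],im['cy'],np.round(im['cam_to_world'],3).tolist(),[k for k in im])
s=env.observe(); print(s)
E
```

```text
pics
scene 44.55465146247897 278.752602745131 210.85226870053884 [[0.459, -0.582, 0.671, -0.33], [-0.888, -0.287, 0.359, -0.457], [-0.017, -0.761, -0.649, 0.866], [0.0, 0.0, 0.0, 1.0]] ['pixels', 'fov_y', 'cx', 'cy', 'cam_to_world']
top 53.557337528823524 283.31429967880524 209.51515247362434 [[-0.018, -0.985, 0.169, 0.313], [-1.0, 0.018, 0.0, 0.021], [-0.003, -0.169, -0.986, 1.086], [0.0, 0.0, 0.0, 1.0]] ['pixels', 'fov_y', 'cx', 'cy', 'cam_to_world']
{'time': 0.1, 'joints': array([-72.5462886 ,  23.59672063,  -0.72926516,  91.49721475,
         0.32223951,  64.9922782 ,  -4.70990864]), 'qvel': array([ 0.05476503, -0.14667833, -0.02357495, -0.14562275,  0.07937621,
        0.07505797, -0.03653838]), 'joint_efforts': array([ 3.48168389e-03, -6.01822686e+01,  6.84595630e-01, -3.00082862e+01,
        1.40590081e-02,  6.31859642e-03, -9.89286264e-06]), 'ee_pos': array([0.22752772, 0.58164113, 0.23053767]), 'eef_rot': array([[ 3.64204808e-01, -4.22299207e-04, -9.31318785e-01],
       [ 9.31317730e-01, -1.40690754e-03,  3.64205033e-01],
       [-1.46408292e-03, -9.99998921e-01, -1.19107752e-04]]), 'force': array([-0.27365675,  0.13863157,  0.077645  ]), 'moment': array([ 0.01288873,  0.00767821, -0.02437424]), 'grip_width': 0.08561697217395497}
```

View pics/scene0.png

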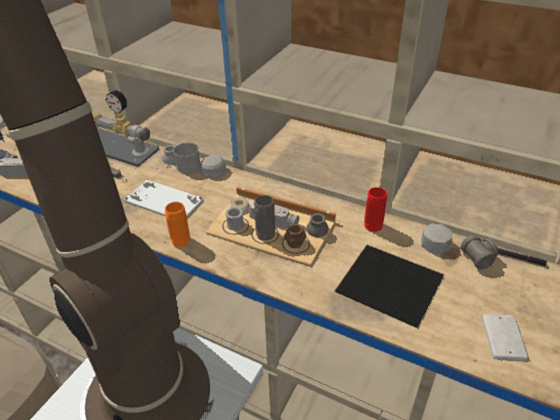

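View pics/top0.png

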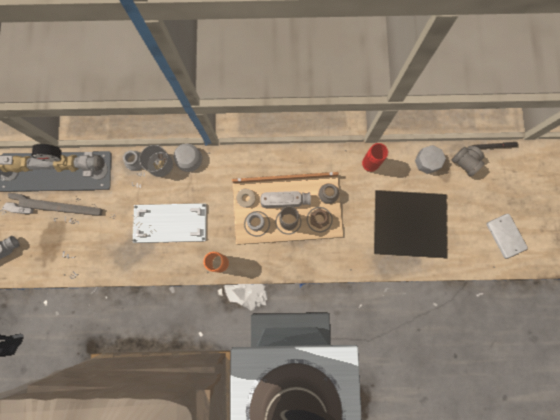

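```bash
python3 - <<'E'
from h import *
a=cv2.imread('pics/top0.png'); 
cv2.imwrite('pics/c1.png',cv2.resize(a[165:255,220:355],None,fx=5.9,fy=5.9,interpolation=cv2.INTER_CUBIC))
cv2.imwrite('pics/c2.png',cv2.resize(a[135:275,120:250],None,fx=4.2,fy=4.2,interpolation=cv2.INTER_CUBIC))
b=cv2.imread('pics/scene0.png'); 
cv2.imwrite('pics/c3.png',cv2.resize(b[170:270,200:350],None,fx=5.3,fy=5.3,interpolation=cv2.INTER_CUBIC))
E
```

```text
(no output)
```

View pics/c1.png

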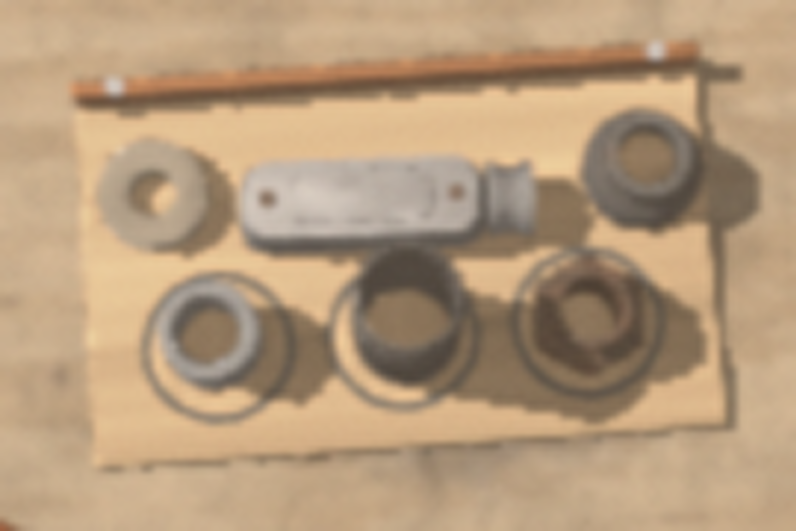

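View pics/c3.png

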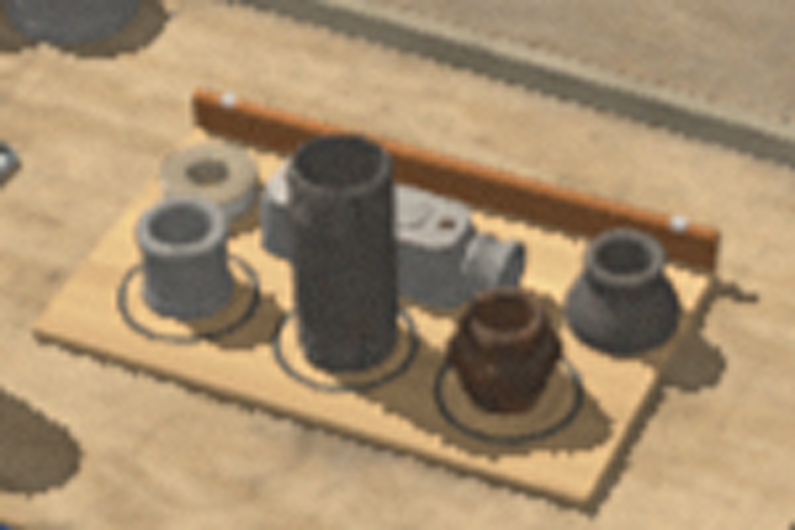

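View pics/c2.png

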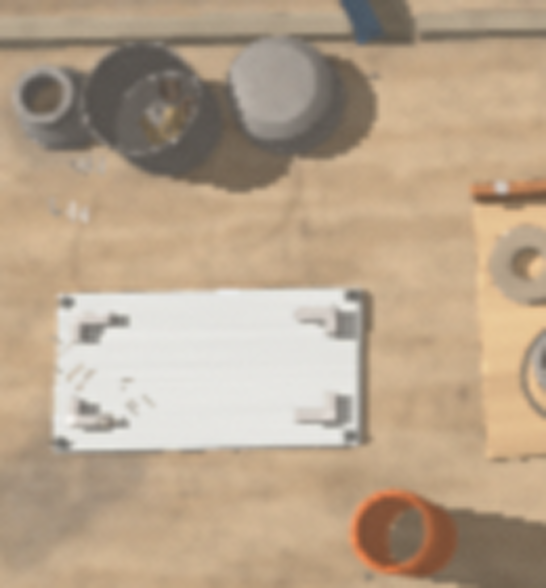

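```bash
cat >> h.py <<'E'
def frame(c,th):
    R=np.eye(3);R[:2,:2]=[[np.cos(th),-np.sin(th)],[np.sin(th),np.cos(th)]]
    return lambda p:(R@np.atleast_2d(p).T).T+np.array([c[0],c[1],0])
def poly(a,im,s,off,P,col):
    q=(proj(im,P)-off+.5)*s-.5
    cv2.polylines(a,[np.round(q*8).astype(int)],False,col,1,cv2.LINE_AA,3)
def circ(x,y,r,z):
    t=np.linspace(0,2*np.pi,41); return np.c_[x+r*np.cos(t),y+r*np.sin(t),0*t+z]
def rect(x0,x1,y0,y1,z): return np.array([[x0,y0,z],[x1,y0,z],[x1,y1,z],[x0,y1,z],[x0,y0,z]])
E
python3 - <<'E'
from h import *
im=vision.get_image('top')
c=lambda x,y,s,ox,oy:((x+.5)/s-.5+ox,(y+.5)/s-.5+oy)
for p in[(219.5,345),(404.5,332),(589.5,321)]: print('ring',ray(im,*c(*p,5.9,220,165),.008))
for p in[(96,466),(732,425)]: print('boardcorner',ray(im,*c(*p,5.9,220,165),.008))
for p in[(57,296),(362,291),(362,445),(53,449)]: print('cradle',ray(im,*c(*p,4.2,120,135),.008))
for p in[(376,191),(447.5,194),(446,256.5),(374,255)]: print('mat',ray(im,*p,.005))
print('cover ends',ray(im,*c(241,203,5.9,220,165),.042),ray(im,*c(480,197,5.9,220,165),.042))
print('orange',ray(im,216,262,.108),'red',ray(im,377,152,.108))
print('shelf edge',ray(im,100,145,0),ray(im,400,140,0))
E
```

```text
ring [0.46352802 0.09074005 0.008     ]
ring [0.46786039 0.00864104 0.008     ]
ring [ 0.47130171 -0.07353736  0.008     ]
boardcorner [0.41083624 0.14540407 0.008     ]
boardcorner [ 0.42388176 -0.13478154  0.008     ]
cradle [0.51723271 0.41637493 0.008     ]
cradle [0.51692862 0.22482494 0.008     ]
cradle [0.4200263  0.22347976 0.008     ]
cradle [0.42098271 0.41466892 0.008     ]
mat [ 0.54410044 -0.22616686  0.005     ]
mat [ 0.53250215 -0.41503009  0.005     ]
mat [ 0.3679331  -0.39725361  0.005     ]
mat [ 0.37510748 -0.2116355   0.005     ]
cover ends [0.52073129 0.07877847 0.042     ] [ 0.52148624 -0.02487306  0.042     ]
orange [0.35949993 0.18014684 0.108     ] red [ 0.61931442 -0.21049205  0.108     ]
shelf edge [0.68703707 0.51709475 0.        ] [ 0.68591562 -0.30049596  0.        ]
```

```bash
cat > ov.py <<'E'
from h import *
def overlay(objs,views,tag,imgs=None):
    for n,(x0,x1,y0,y1,s) in views.items():
        im=(imgs or {}).get(n) or vision.get_image(n)
        a=cv2.resize(np.ascontiguousarray(im['pixels'][y0:y1,x0:x1,::-1]),None,fx=s,fy=s,interpolation=cv2.INTER_CUBIC)
        for P,col in objs: poly(a,im,s,np.array([x0,y0]),P,col)
        cv2.imwrite(f'pics/{tag}_{n}.png',a)
def box(F,x0,x1,y0,y1,z0,z1,col): return [(F(rect(x0,x1,y0,y1,z)),col) for z in(z0,z1)]
E
cat > o1.py <<'E'
from ov import *
G=(0,255,0);R=(0,0,255);B=(255,0,0);Y=(0,255,255)
B_=frame((.5025,.0103),np.radians(2.7)); o=[(B_(rect(-.085,.085,-.14,.14,.008)),G)]
for y in(-.082,0,.082): o.append((B_(circ(-.035,y,.034,.008)),G))
for y,r,h,c in((.082,.022,.041,R),(0,.024,.108,B)):
    o+=[(B_(circ(-.035,y,r,z)),c) for z in(.008,.008+h)]
C=frame((.5225,.0125),np.radians(1.5)); o+=box(C,-.018,.018,-.065,.065,.008,.042,Y)
overlay(o,{'top':(220,355,165,255,5.9),'scene':(200,350,170,270,5.3)},'o1')
M=frame((.455,-.3125),np.radians(-2.8)); Cr=frame((.4688,.32),np.radians(-.2))
o=[(M(rect(-.085,.085,-.095,.095,.005)),G),(Cr(rect(-.05,.05,-.095,.095,.008)),G),(Cr(rect(-.028,.028,-.075,.075,.02)),R)]
overlay(o,{'top':(120,250,135,275,4.2),'scene':(110,240,170,260,6)},'o2')
overlay(o,{'top':(360,500,180,270,5.5),'scene':(325,455,235,330,6)},'o3')
E
python3 o1.py
```

```text
(no output)
```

View pics/o1_top.png

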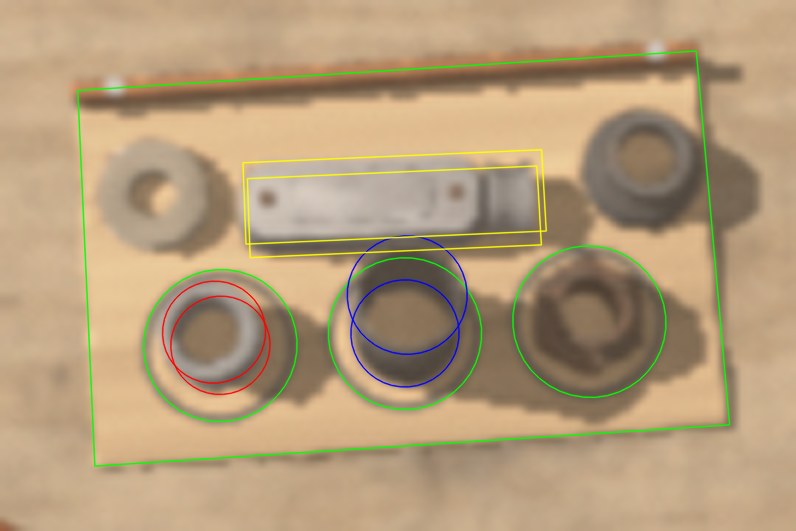

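View pics/o1_scene.png

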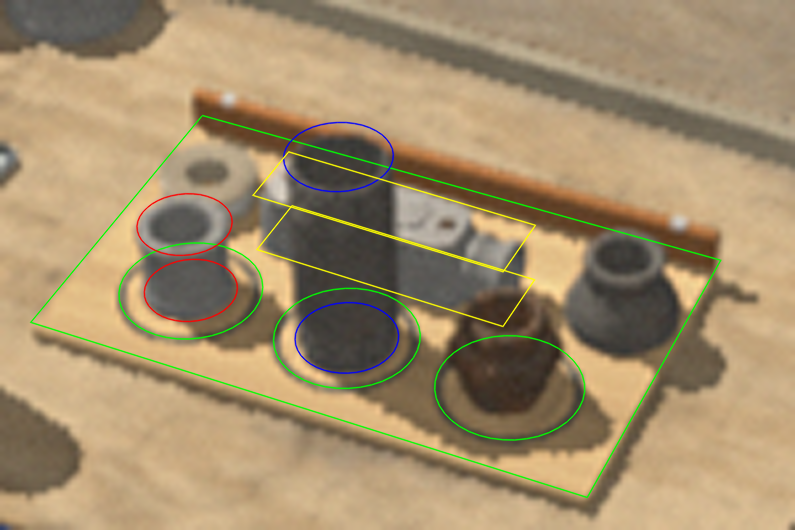

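View pics/o2_top.png

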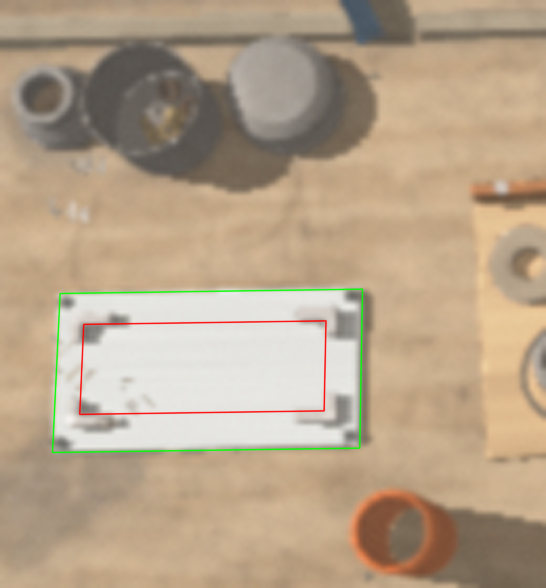

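View pics/o2_scene.png

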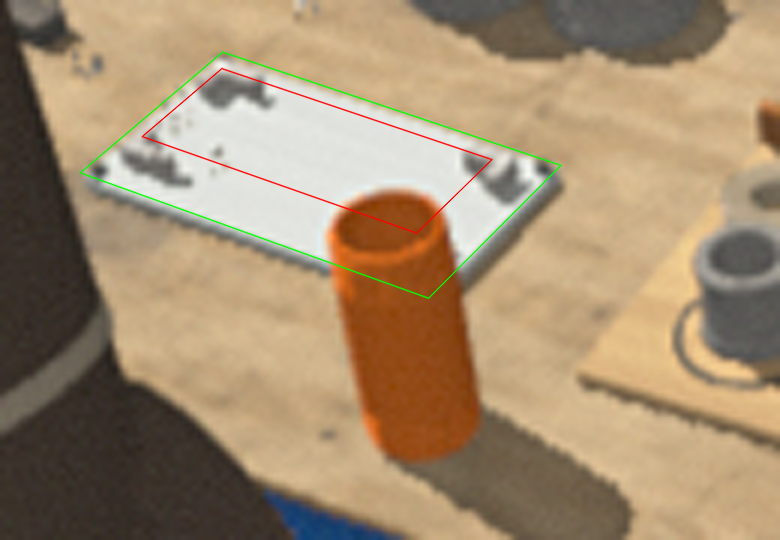

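View pics/o3_top.png

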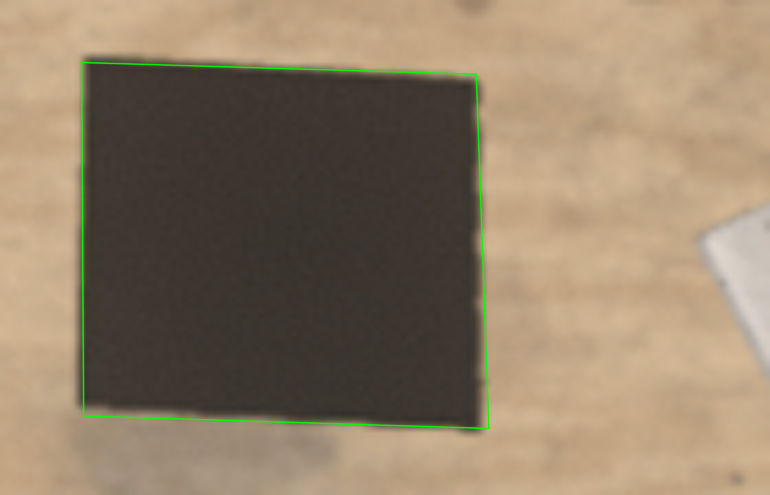

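View pics/o3_scene.png

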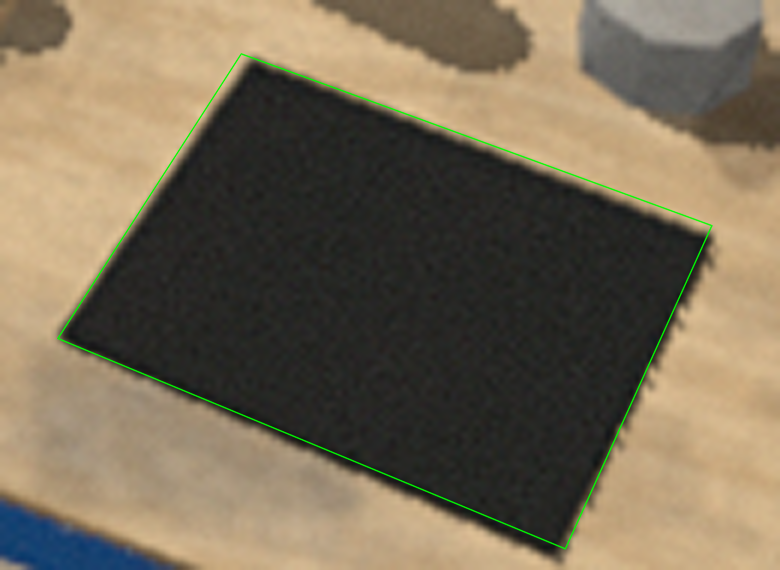

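```bash
cat >> h.py <<'E'
def tri(pts):
    A=[];b=[]
    for im,u,v in pts:
        o=np.array(im['cam_to_world'])[:3,3]; d=ray(im,u,v,0)-o; d/=np.linalg.norm(d); M=np.eye(3)-np.outer(d,d); A.append(M);b.append(M@o)
    x=np.linalg.lstsq(np.vstack(A),np.hstack(b),rcond=None)[0]; return x
def goto(x,y,z,yaw):
    s=env.observe(); R=s['eef_rot'];p=s['ee_pos'];cur=np.degrees(np.arctan2(R[1,0],R[0,0]))
    d=R.T@(np.array([x,y,z])-p)*1000; sp=(cur-yaw+180)%360-180
    # deltas if turn done first
    t=np.radians(yaw); R2=np.c_[[np.cos(t),np.sin(t),0],[0,0,-1],[-np.sin(t),np.cos(t),0]]
    d2=R2.T@(np.array([x,y,z])-p)*1000
    print('pos',p.round(4),'yaw',cur.round(2),'w',s['grip_width'].round(4),'F',s['force'].round(1),'t',round(s['time'],1),'tilt',R[2,0].round(3),R[2,2].round(3))
    print('before-turn shift',d.round(1),'spin',round(sp,1),'| after-turn shift',d2.round(1))
E
python3 - <<'E'
from h import *
T=vision.get_image('top');S=vision.get_image('scene')
c=lambda x,y,s,ox,oy:((x+.5)/s-.5+ox,(y+.5)/s-.5+oy)
def both(nm,t,s,z):
    t=c(*t,5.9,220,165);s=c(*s,5.3,200,170)
    print(nm,ray(T,*t,z),ray(S,*s,z),tri([(T,*t),(S,*s)]))
both('nip',(410,299),(341,163),.116)
both('coup',(210,330),(183,226),.049)
both('ring1',(219.5,345),(189,295),.008)
both('ring2',(404.5,332),(346,342),.008)
both('ring3',(589.5,321),(509,390),.008)
both('hole1',(456,191),(446,223),.044)
goto(.4676,.0086,.20,2.7)
E
```

```text
nip [0.46563457 0.00737177 0.116     ] [0.46386704 0.00514919 0.116     ] [0.46626728 0.00700949 0.11347595]
coup [0.46433667 0.09208174 0.049     ] [0.46204442 0.09016354 0.049     ] [0.46482238 0.09220448 0.04607223]
ring1 [0.46352802 0.09074005 0.008     ] [0.46005976 0.08915547 0.008     ] [0.46383506 0.09130011 0.00415944]
ring2 [0.46786039 0.00864104 0.008     ] [0.46439159 0.00714879 0.008     ] [0.46817885 0.00891646 0.00418781]
ring3 [ 0.47130171 -0.07353736  0.008     ] [ 0.46916858 -0.07425258  0.008     ] [ 0.47145489 -0.07348195  0.00577142]
hole1 [ 0.52392464 -0.01446407  0.044     ] [ 0.52292477 -0.0154083   0.044     ] [ 0.52426259 -0.01459709  0.04263878]Traceback (most recent call last):
  File "<stdin>", line 13, in <module>
  File "h.py", line 33, in goto
    print('pos',p.round(4),'yaw',cur.round(2),'w',s['grip_width'].round(4),'F',s['force'].round(1),'t',round(s['time'],1),'tilt',R[2,0].round(3),R[2,2].round(3))
                                                  ^^^^^^^^^^^^^^^^^^^^^
AttributeError: 'float' object has no attribute 'round'
```

The three pipe-shaped parts are dark at top-view (289,218), orange at (216,262) and red at (375,158). The dark one standing on the middle ring is the nipple, and the enlarged crop c3 confirms it. From left to right the rings hold coupling, nipple and union.

```bash
sed -i "s/s\['grip_width'\].round(4)/round(float(s['grip_width']),4)/" h.py; python3 -c "
from h import *
goto(.4655,.007,.20,2.7)"
```

```text
pos [0.2276 0.5821 0.2313] yaw 68.64 w 0.0852 F [ 0.2 -0.4 -0.5] t 0.6 tilt 0.0 0.0
before-turn shift [-448.9   31.3 -431. ] spin 65.9 | after-turn shift [ 210.5   31.3 -585.6]
```

Emit:
play_rows(
  deltas=[
    [85,[0,0,0],7],
    [85,[0,0,0],7],
    [85,[0,0,0],7],
    [85,[0,0,0],7],
    [85,[0,0,0],7],
    [85,[0,0,0],7],
    [85,[0,0,0],7],
    [85,[0,0,0],7],
    [85,[0,0,0],7],
    [85,[0,0,0],3],
  ],
)

```text
time: 1.38
ee_pos: [0.2276, 0.5821, 0.2313]
eef_rot: [[0.999, 0.0, -0.039], [0.039, 0.0, 0.999], [0.0, -1.0, 0.0]]
force: [-0.1, 0.9, 0.7]
grip_width: 0.085
```

```bash
python3 -c "
from h import *
goto(.4655,.007,.20,2.7)"
```

```text
pos [0.2276 0.5821 0.2313] yaw 2.25 w 0.085 F [-0.1  0.9  0.7] t 1.4 tilt 0.0 0.0
before-turn shift [ 215.1   31.3 -584. ] spin -0.4 | after-turn shift [ 210.6   31.3 -585.7]
```

Emit:
play_rows(
  deltas=[
    [85,[14,0,-36],0],
    [85,[14,0,-36],0],
    [85,[14,0,-36],0],
    [85,[14,0,-36],0],
    [85,[14,0,-36],0],
    [85,[14,0,-36],0],
    [85,[14,0,-36],0],
    [85,[14,0,-36],0],
    [85,[14,0,-36],0],
    [85,[14,0,-36],0],
  ],
)

```text
time: 2.22
ee_pos: [0.3845, 0.2272, 0.2316]
eef_rot: [[0.999, 0.0, -0.046], [0.046, 0.001, 0.999], [0.001, -1.0, 0.001]]
force: [1.2, 0.8, -0.1]
grip_width: 0.0849
```

Emit:
play_rows(
  deltas=[
    [85,[12,0,-36],0],
    [85,[12,0,-36],0],
    [85,[12,0,-36],0],
    [85,[12,0,-36],0],
    [85,[12,0,-36],0],
    [85,[12,5,-36],0],
    [85,[3,10,-8],0],
    [85,[0,10,0],0],
    [85,[0,0,0],0],
  ],
)

```text
time: 2.97
ee_pos: [0.4682, 0.0084, 0.2047]
eef_rot: [[0.999, -0.003, -0.045], [0.045, -0.0, 0.999], [-0.003, -1.0, -0.0]]
force: [-0.1, -0.6, -0.9]
grip_width: 0.0849
```

```bash
python3 -c "
from h import *
goto(.4655,.007,.08,2.7)
snap('top','t1.png');snap('scene','s1.png')
for n,x0,x1,y0,y1,s in(('t1',215,360,150,260,5),('s1',190,340,100,270,3.5)):
  a=cv2.imread(f'pics/{n}.png');cv2.imwrite(f'pics/{n}c.png',cv2.resize(a[y0:y1,x0:x1],None,fx=s,fy=s,interpolation=cv2.INTER_CUBIC))
"
```

```text
pos [0.4682 0.0084 0.2047] yaw 2.56 w 0.0849 F [-0.1 -0.6 -0.9] t 3.0 tilt -0.003 -0.0
before-turn shift [ -2.4 124.7  -1.3] spin -0.1 | after-turn shift [ -2.8 124.7  -1.3]
```

View pics/t1c.png

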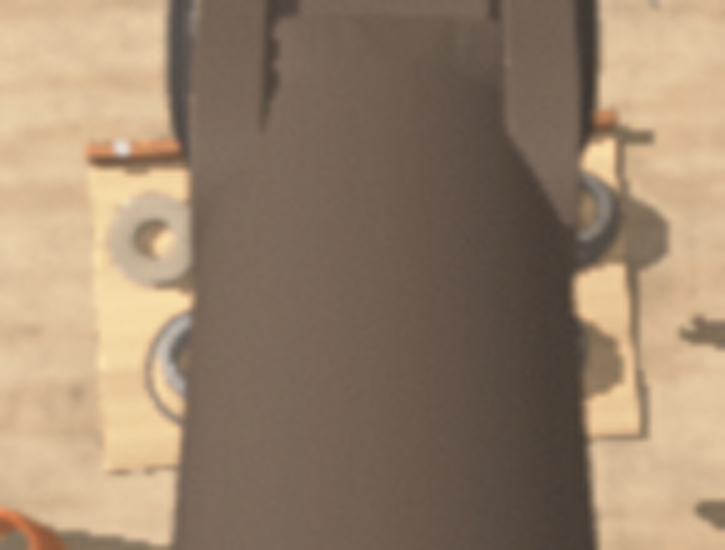

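View pics/s1c.png

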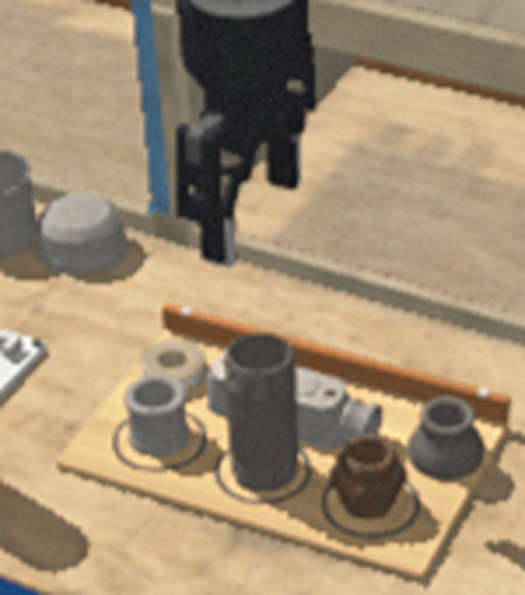

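Emit:
play_rows(
  deltas=[
    [85,[-2,30,-1],0],
    [85,[-1,30,0],0],
    [85,[0,25,0],0],
    [85,[0,20,0],0],
    [85,[0,15,0],0],
    [85,[0,12,0],0],
    [85,[0,0,0],0],
    [85,[0,0,0],0],
  ],
)

```text
time: 3.73
ee_pos: [0.4662, 0.0086, 0.0744]
eef_rot: [[0.999, -0.001, -0.048], [0.048, 0.0, 0.999], [-0.001, -1.0, 0.0]]
force: [0.1, -0.3, 0.8]
grip_width: 0.0849
```

```bash
python3 -c "
from h import *
goto(.4655,.007,.072,2.7)
snap('scene','s2.png')
for n,x0,x1,y0,y1,s in(('s2',210,320,130,270,4.2),):
  a=cv2.imread(f'pics/{n}.png');cv2.imwrite(f'pics/{n}c.png',cv2.resize(a[y0:y1,x0:x1],None,fx=s,fy=s,interpolation=cv2.INTER_CUBIC))
"
```

```text
pos [0.4662 0.0086 0.0744] yaw 2.74 w 0.0849 F [ 0.1 -0.3  0.8] t 3.7 tilt -0.001 0.0
before-turn shift [-0.8  2.4 -1.5] spin 0.0 | after-turn shift [-0.8  2.4 -1.5]
```

View pics/s2c.png

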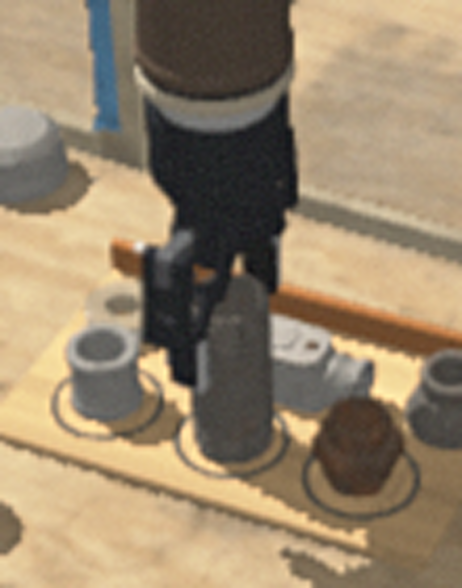

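Emit:
play_rows(
  deltas=[
    [70,[0,0,0],0],
    [60,[0,0,0],0],
    [54,[0,0,0],0],
    [51,[0,0,0],0],
    [48,[0,0,0],0],
    [45,[0,0,0],0],
    [40,[0,0,0],0],
    [40,[0,0,0],0],
    [40,[0,0,0],0],
    [40,[0,0,0],0],
  ],
)

```text
time: 4.62
ee_pos: [0.4667, 0.0075, 0.0748]
eef_rot: [[0.999, 0.001, -0.046], [0.046, 0.001, 0.999], [0.001, -1.0, 0.001]]
force: [-1.4, 0.5, 6.9]
grip_width: 0.0459
```

```bash
python3 -c "
from h import *
goto(.4655,.007,.2,2.7)
snap('scene','s3.png')
for n,x0,x1,y0,y1,s in(('s3',210,320,130,270,4.2),):
  a=cv2.imread(f'pics/{n}.png');cv2.imwrite(f'pics/{n}c.png',cv2.resize(a[y0:y1,x0:x1],None,fx=s,fy=s,interpolation=cv2.INTER_CUBIC))
"
```

```text
pos [0.4667 0.0075 0.0748] yaw 2.63 w 0.0459 F [-1.4  0.5  6.9] t 4.6 tilt 0.001 0.001
before-turn shift [  -1.1 -125.2   -0.4] spin -0.1 | after-turn shift [  -1.2 -125.2   -0.4]
```

View pics/s3c.png

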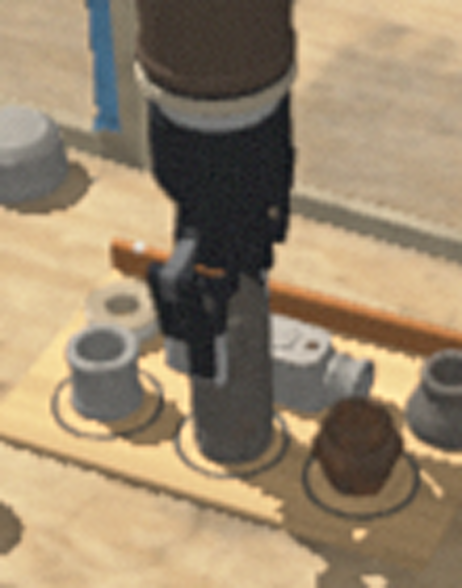

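Emit:
play_rows(
  deltas=[
    [40,[0,-5,0],0],
    [40,[0,-15,0],0],
    [40,[0,-25,0],0],
    [40,[0,-30,0],0],
    [40,[0,-30,0],0],
    [40,[0,-15,0],0],
    [40,[0,-5,0],0],
    [40,[0,0,0],0],
  ],
)

```text
time: 5.33
ee_pos: [0.4667, 0.0077, 0.2001]
eef_rot: [[0.999, 0.002, -0.046], [0.046, 0.001, 0.999], [0.002, -1.0, 0.001]]
force: [0.0, 0.4, -3.6]
grip_width: 0.0458
```

```bash
python3 -c "
from h import *
goto(.4966,-.3652,.2,2.6)
"
```

```text
pos [0.4667 0.0077 0.2001] yaw 2.66 w 0.0458 F [ 0.   0.4 -3.6] t 5.3 tilt 0.002 0.001
before-turn shift [ 1.260e+01 -3.000e-01 -3.739e+02] spin 0.1 | after-turn shift [ 1.300e+01  1.000e-01 -3.738e+02]
```

Emit:
play_rows(
  deltas=[
    [40,[1,0,-12],0],
    [40,[1,0,-25],0],
    [40,[1,0,-32],0],
    [40,[1,0,-36],0],
    [40,[1,0,-36],0],
    [40,[1,0,-36],0],
    [40,[1,0,-36],0],
    [40,[1,0,-36],0],
    [40,[1,0,-36],0],
    [40,[1,0,-32],0],
  ],
)

```text
time: 6.17
ee_pos: [0.4897, -0.3106, 0.197]
eef_rot: [[0.999, -0.003, -0.045], [0.045, 0.001, 0.999], [-0.003, -1.0, 0.001]]
force: [0.1, 0.0, -3.2]
grip_width: 0.0458
```

Emit:
play_rows(
  deltas=[
    [40,[1,0,-28],0],
    [40,[1,0,-18],0],
    [40,[1,0,-10],0],
    [40,[0,10,0],0],
    [40,[0,25,0],0],
    [40,[0,30,0],0],
    [40,[0,25,0],0],
    [40,[0,20,0],0],
    [40,[0,8,0],0],
    [40,[0,0,0],0],
  ],
)

```text
time: 7.0
ee_pos: [0.4953, -0.3617, 0.0782]
eef_rot: [[0.999, -0.005, -0.048], [0.048, 0.003, 0.999], [-0.004, -1.0, 0.004]]
force: [0.1, -0.1, -3.0]
grip_width: 0.0458
```

```bash
python3 -c "
from h import *
goto(.4966,-.3652,.0718,2.6)
"
```

```text
pos [ 0.4953 -0.3617  0.0782] yaw 2.73 w 0.0458 F [ 0.1 -0.1 -3. ] t 7.0 tilt -0.004 0.004
before-turn shift [ 1.1  6.4 -3.6] spin 0.1 | after-turn shift [ 1.1  6.4 -3.6]
```

Emit:
play_rows(
  deltas=[
    [40,[0,3,-3],0],
    [40,[0,2,0],0],
    [40,[0,1,0],0],
    [40,[0,0,0],0],
    [40,[0,0,0],0],
  ],
)

```text
time: 7.42
ee_pos: [0.497, -0.3677, 0.076]
eef_rot: [[0.999, 0.001, -0.046], [0.046, -0.0, 0.999], [0.001, -1.0, -0.0]]
force: [-0.6, -0.8, -4.2]
grip_width: 0.0459
```

```bash
python3 -c "
from h import *
goto(.4966,-.3652,.0718,2.6)
"
```

```text
pos [ 0.497  -0.3677  0.076 ] yaw 2.64 w 0.0459 F [-0.6 -0.8 -4.2] t 7.4 tilt 0.001 -0.0
before-turn shift [-0.3  4.2  2.5] spin 0.0 | after-turn shift [-0.3  4.2  2.5]
```

Emit:
play_rows(
  deltas=[
    [40,[0,1,0],0],
    [40,[0,1,0],0],
    [40,[0,0,0],0],
    [40,[0,0,0],0],
  ],
)

```text
time: 7.75
ee_pos: [0.4967, -0.3675, 0.0732]
eef_rot: [[0.999, -0.0, -0.046], [0.046, 0.0, 0.999], [-0.0, -1.0, 0.0]]
force: [0.4, -0.9, -3.8]
grip_width: 0.0459
```

Emit:
play_rows(
  deltas=[
    [40,[0,1,0],0],
    [40,[0,0,0],0],
    [40,[0,0,0],0],
  ],
)

```text
time: 8.0
ee_pos: [0.4967, -0.3676, 0.0722]
eef_rot: [[0.999, -0.0, -0.046], [0.046, 0.0, 0.999], [-0.0, -1.0, 0.0]]
force: [-1.2, -0.0, -2.2]
grip_width: 0.046
```

Emit:
play_rows(
  deltas=[
    [40,[0,1,0],0],
    [40,[0,0,0],0],
    [40,[0,0,0],0],
  ],
)

```text
time: 8.25
ee_pos: [0.4968, -0.3677, 0.072]
eef_rot: [[0.999, 0.001, -0.046], [0.046, -0.0, 0.999], [0.001, -1.0, -0.0]]
force: [-0.6, 0.9, 5.4]
grip_width: 0.0461
```

Emit:
play_rows(
  deltas=[
    [47,[0,0,0],0],
    [50,[0,0,0],0],
    [56,[0,0,0],0],
    [70,[0,0,0],0],
    [80,[0,0,0],0],
    [80,[0,-10,0],0],
    [80,[0,-30,0],0],
    [80,[0,-40,0],0],
    [80,[0,-40,0],0],
    [80,[0,-10,0],0],
  ],
)

```text
time: 9.08
ee_pos: [0.4982, -0.3701, 0.2082]
eef_rot: [[0.999, 0.007, -0.045], [0.045, -0.005, 0.999], [0.007, -1.0, -0.005]]
force: [1.0, -2.3, 0.4]
grip_width: 0.08
```

```bash
python3 -c "
from h import *
goto(.462,.0905,.2,92.7)
snap('scene','s4.png');snap('top','t4.png')
for n,x0,x1,y0,y1,s in(('s4',330,460,180,330,4),):
  a=cv2.imread(f'pics/{n}.png');cv2.imwrite(f'pics/{n}c.png',cv2.resize(a[y0:y1,x0:x1],None,fx=s,fy=s,interpolation=cv2.INTER_CUBIC))
"
```

```text
pos [ 0.4982 -0.3701  0.2082] yaw 2.58 w 0.08 F [ 1.  -2.3  0.4] t 9.1 tilt 0.007 -0.005
before-turn shift [-15.5   5.8 461.8] spin -90.1 | after-turn shift [461.8   8.2  14.5]
```

View pics/s4c.png

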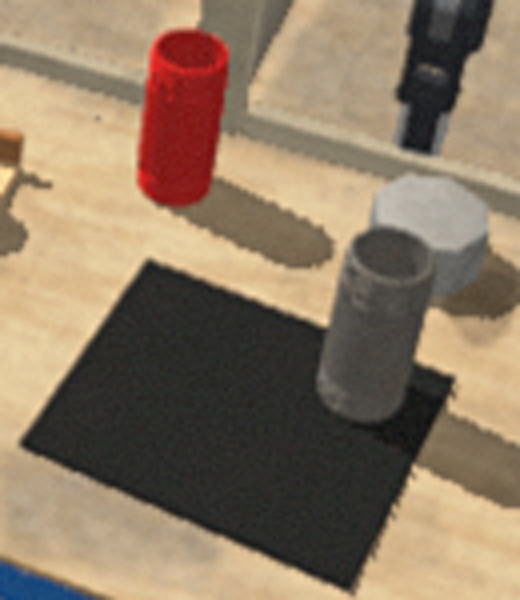

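View pics/t4.png

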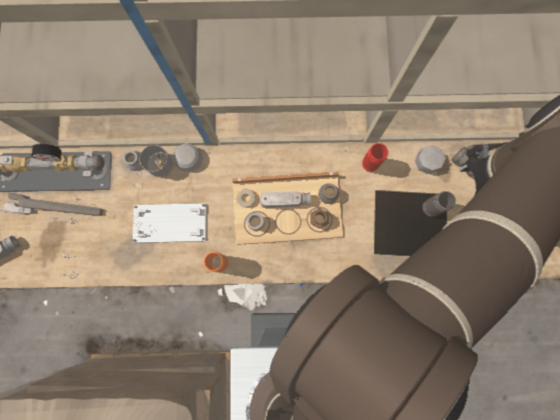

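```bash
python3 -c "
from h import *
for n,x0,x1,y0,y1,s in(('t4',230,350,170,250,6.5),):
  a=cv2.imread(f'pics/{n}.png');cv2.imwrite(f'pics/{n}c.png',cv2.resize(a[y0:y1,x0:x1],None,fx=s,fy=s,interpolation=cv2.INTER_CUBIC))
"
```

```text
(no output)
```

View pics/t4c.png

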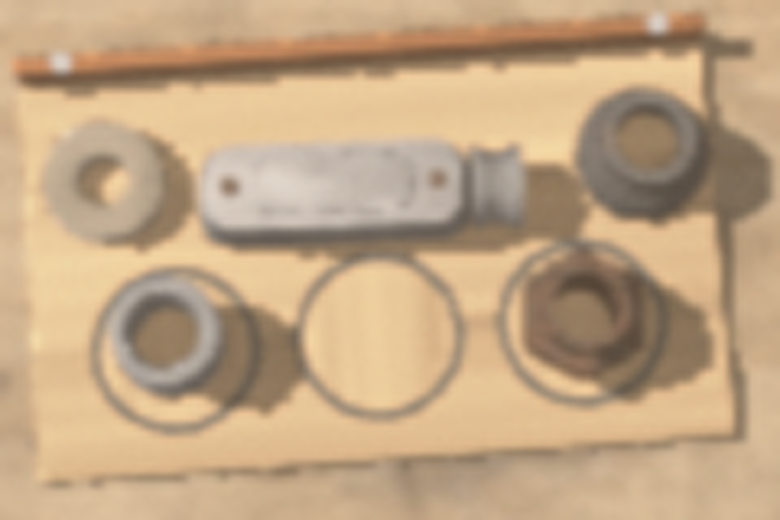

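Emit:
play_rows(
  deltas=[
    [80,[0,0,0],7],
    [80,[0,0,0],7],
    [80,[0,0,0],7],
    [80,[0,0,0],7],
    [80,[0,0,0],7],
    [80,[0,0,0],7],
    [80,[0,0,0],7],
    [80,[0,0,0],7],
    [80,[0,0,0],7],
    [80,[0,0,0],7],
  ],
)

```text
time: 10.02
ee_pos: [0.4962, -0.3671, 0.2003]
eef_rot: [[0.379, -0.001, 0.925], [-0.925, 0.001, 0.379], [-0.001, -1.0, -0.001]]
force: [-0.3, 0.2, -0.3]
grip_width: 0.08
```

Emit:
play_rows(
  deltas=[
    [80,[0,0,0],7],
    [80,[0,0,0],7],
    [80,[0,0,0],6],
    [80,[0,0,0],0],
  ],
)

```text
time: 10.35
ee_pos: [0.4963, -0.367, 0.2]
eef_rot: [[0.042, -0.002, 0.999], [-0.999, 0.001, 0.042], [-0.001, -1.0, -0.002]]
force: [0.9, 0.4, -0.2]
grip_width: 0.0801
```

```bash
python3 -c "
from h import *
goto(.4705,-.0735,.15,-87.3)
"
```

```text
pos [ 0.4963 -0.367   0.2   ] yaw -87.62 w 0.0801 F [ 0.9  0.4 -0.2] t 10.3 tilt -0.001 -0.002
before-turn shift [-294.2   50.2  -13.5] spin -0.3 | after-turn shift [-294.3   50.   -12. ]
```

Emit:
play_rows(
  deltas=[
    [80,[-15,0,-2],0],
    [80,[-30,0,-2],0],
    [80,[-40,0,-2],0],
    [80,[-40,0,-2],0],
    [80,[-40,0,-2],0],
    [80,[-40,0,-2],0],
    [80,[-40,10,-1],0],
    [80,[-30,20,0],0],
    [80,[-19,20,0],0],
    [80,[0,0,0],0],
  ],
)

```text
time: 11.18
ee_pos: [0.468, -0.0688, 0.1477]
eef_rot: [[0.057, -0.006, 0.998], [-0.998, 0.002, 0.057], [-0.002, -1.0, -0.006]]
force: [0.1, 0.7, -0.3]
grip_width: 0.08
```

Emit:
play_rows(
  deltas=[
    [80,[0,0,0],0],
    [80,[0,0,0],0],
  ],
)

```text
time: 11.35
ee_pos: [0.4701, -0.0752, 0.1515]
eef_rot: [[0.048, 0.0, 0.999], [-0.999, -0.001, 0.048], [0.001, -1.0, 0.0]]
force: [-0.2, -1.2, 0.1]
grip_width: 0.0801
```

```bash
python3 -c "
from h import *
snap('scene','s5.png')
goto(.4705,-.0735,.02,-87.3)
for n,x0,x1,y0,y1,s in(('s5',210,350,130,270,4.2),):
  a=cv2.imread(f'pics/{n}.png');cv2.imwrite(f'pics/{n}c.png',cv2.resize(a[y0:y1,x0:x1],None,fx=s,fy=s,interpolation=cv2.INTER_CUBIC))
"
```

```text
pos [ 0.4704 -0.0758  0.1518] yaw -87.35 w 0.08 F [ 0.9 -0.2 -0.7] t 11.4 tilt 0.001 0.001
before-turn shift [-2.300e+00  1.318e+02  1.000e-01] spin -0.1 | after-turn shift [ -2.2 131.8   0.2]
```

View pics/s5c.png

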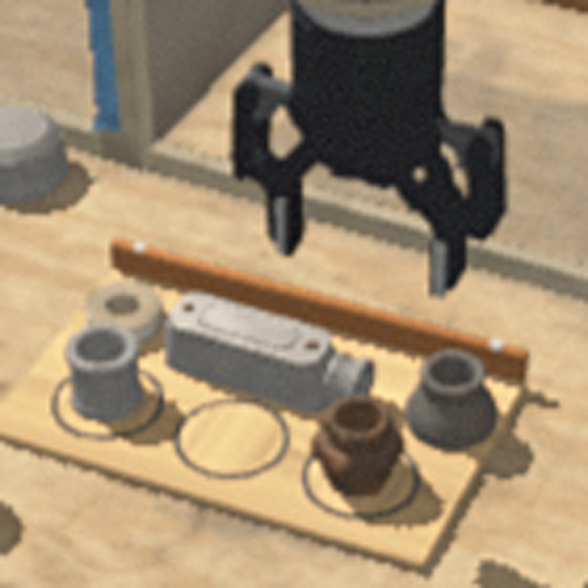

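Emit:
play_rows(
  deltas=[
    [80,[-2,20,0],0],
    [80,[0,35,0],0],
    [80,[0,35,0],0],
    [80,[0,25,0],0],
    [80,[0,15,0],0],
    [80,[0,8,0],0],
    [80,[0,0,0],0],
    [80,[0,0,0],0],
  ],
)

```text
time: 12.07
ee_pos: [0.4706, -0.0736, 0.014]
eef_rot: [[0.045, 0.001, 0.999], [-0.999, -0.0, 0.045], [0.0, -1.0, 0.001]]
force: [-1.0, 0.2, 0.8]
grip_width: 0.0803
```

Emit:
play_rows(
  deltas=[
    [70,[0,0,0],0],
    [60,[0,0,0],0],
    [55,[0,0,0],0],
    [52,[0,0,0],0],
    [49,[0,0,0],0],
    [46,[0,0,0],0],
    [42,[0,0,0],0],
    [40,[0,0,0],0],
    [40,[0,0,0],0],
  ],
)

```text
time: 12.82
ee_pos: [0.4703, -0.0719, 0.0139]
eef_rot: [[0.046, 0.001, 0.999], [-0.999, 0.002, 0.046], [-0.002, -1.0, 0.001]]
force: [-2.7, 2.2, 11.2]
grip_width: 0.046
```

```bash
python3 -c "
from h import *
snap('scene','s6.png')
goto(.4705,-.0735,.15,-87.3)
for n,x0,x1,y0,y1,s in(('s6',210,350,130,270,4.2),):
  a=cv2.imread(f'pics/{n}.png');cv2.imwrite(f'pics/{n}c.png',cv2.resize(a[y0:y1,x0:x1],None,fx=s,fy=s,interpolation=cv2.INTER_CUBIC))
"
```

```text
pos [ 0.4703 -0.0719  0.0139] yaw -87.35 w 0.0458 F [-2.2  2.9 11.5] t 12.9 tilt -0.002 0.001
before-turn shift [   1.4 -136.1    0.2] spin -0.1 | after-turn shift [ 1.600e+00 -1.361e+02  1.000e-01]
```

View pics/s6c.png

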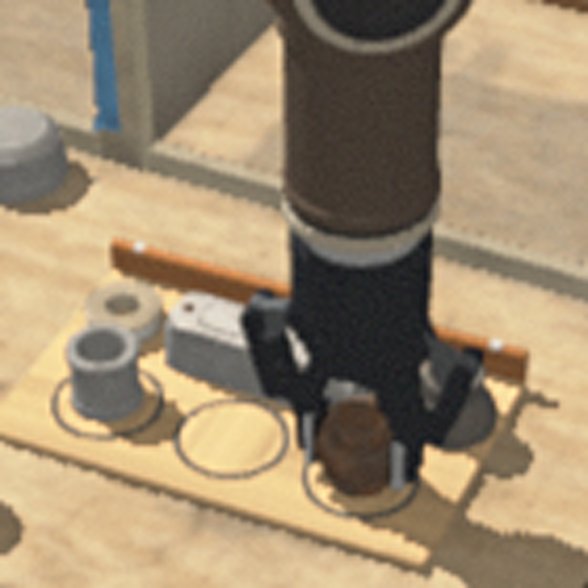

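Emit:
play_rows(
  deltas=[
    [40,[0,-5,0],0],
    [40,[0,-15,0],0],
    [40,[0,-25,0],0],
    [40,[0,-30,0],0],
    [40,[0,-20,0],0],
    [40,[0,-5,0],0],
    [40,[0,0,0],0],
  ],
)

```text
time: 13.45
ee_pos: [0.4708, -0.0722, 0.1142]
eef_rot: [[0.047, 0.002, 0.999], [-0.999, 0.0, 0.047], [-0.0, -1.0, 0.002]]
force: [0.8, 0.8, -2.3]
grip_width: 0.0459
```

```bash
python3 -c "
from h import *
snap('scene','s7.png')
goto(.409,-.3108,.1,-87.3)
for n,x0,x1,y0,y1,s in(('s7',210,350,130,270,4.2),):
  a=cv2.imread(f'pics/{n}.png');cv2.imwrite(f'pics/{n}c.png',cv2.resize(a[y0:y1,x0:x1],None,fx=s,fy=s,interpolation=cv2.INTER_CUBIC))
"
```

```text
pos [ 0.4701 -0.0719  0.1132] yaw -87.31 w 0.0457 F [ 0.2 -0.7 -1.5] t 13.5 tilt -0.001 0.001
before-turn shift [235.7  13.  -72.3] spin -0.0 | after-turn shift [235.7  13.2 -72.3]
```

View pics/s7c.png

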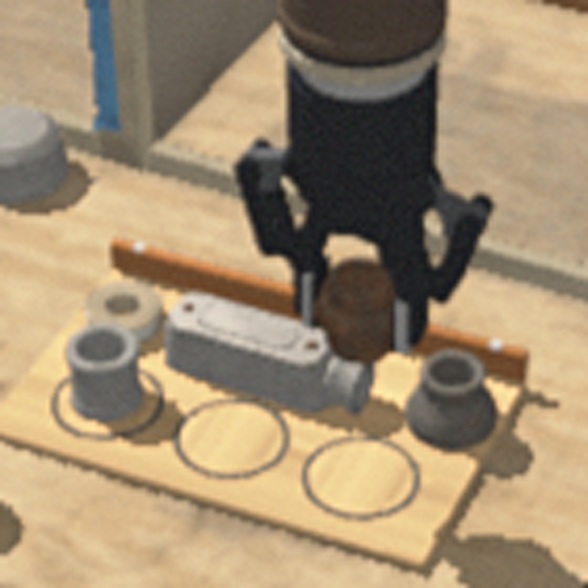

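Emit:
play_rows(
  deltas=[
    [40,[15,0,-5],0],
    [40,[28,0,-9],0],
    [40,[36,0,-11],0],
    [40,[36,0,-11],0],
    [40,[36,0,-11],0],
    [40,[36,0,-11],0],
    [40,[28,0,-8],0],
    [40,[15,0,-4],0],
    [40,[6,0,-2],0],
    [40,[0,0,0],0],
  ],
)

```text
time: 14.33
ee_pos: [0.4077, -0.3125, 0.1122]
eef_rot: [[0.043, -0.002, 0.999], [-0.999, 0.0, 0.043], [-0.0, -1.0, -0.002]]
force: [-0.2, 0.0, -2.6]
grip_width: 0.0458
```

Emit:
play_rows(
  deltas=[
    [40,[0,10,0],0],
    [40,[0,25,0],0],
    [40,[0,30,0],0],
    [40,[0,20,0],0],
    [40,[0,10,0],0],
    [40,[0,3,0],0],
    [40,[0,0,0],0],
    [40,[0,0,0],0],
  ],
)

```text
time: 15.0
ee_pos: [0.4095, -0.3114, 0.0158]
eef_rot: [[0.047, 0.001, 0.999], [-0.999, -0.0, 0.047], [0.0, -1.0, 0.0]]
force: [0.4, -0.6, -1.9]
grip_width: 0.0459
```

```bash
python3 -c "
from h import *
goto(.409,-.3108,.0109,-87.3)
"
```

```text
pos [ 0.4095 -0.3114  0.0158] yaw -87.32 w 0.0459 F [ 0.4 -0.6 -1.9] t 15.0 tilt 0.0 0.0
before-turn shift [-0.7  4.9 -0.5] spin -0.0 | after-turn shift [-0.7  4.9 -0.5]
```

Emit:
play_rows(
  deltas=[
    [40,[0,2,0],0],
    [40,[0,1,0],0],
    [40,[0,1,0],0],
    [40,[0,0,0],0],
    [40,[0,0,0],0],
  ],
)

```text
time: 15.42
ee_pos: [0.4092, -0.3115, 0.0115]
eef_rot: [[0.046, 0.0, 0.999], [-0.999, 0.0, 0.046], [0.0, -1.0, 0.0]]
force: [0.0, 1.1, -1.7]
grip_width: 0.0456
```

Emit:
play_rows(
  deltas=[
    [40,[0,1,0],0],
    [40,[0,0,0],0],
    [40,[0,0,0],0],
  ],
)

```text
time: 15.67
ee_pos: [0.4092, -0.3116, 0.011]
eef_rot: [[0.046, 0.001, 0.999], [-0.999, 0.0, 0.046], [-0.0, -1.0, 0.001]]
force: [-1.4, 2.1, 9.3]
grip_width: 0.0457
```

Contact. I'll release, rise, and go to the coupling.

Emit:
play_rows(
  deltas=[
    [47,[0,0,0],0],
    [50,[0,0,0],0],
    [56,[0,0,0],0],
    [70,[0,0,0],0],
    [75,[0,0,0],0],
    [75,[0,-10,0],0],
    [75,[0,-30,0],0],
    [75,[0,-40,0],0],
    [75,[0,-40,0],0],
    [75,[0,-20,0],0],
  ],
)

```text
time: 16.5
ee_pos: [0.4092, -0.3131, 0.1545]
eef_rot: [[0.044, 0.003, 0.999], [-0.999, -0.002, 0.044], [0.002, -1.0, 0.003]]
force: [1.1, -0.1, 0.7]
grip_width: 0.0752
```

```bash
python3 -c "
from h import *
snap('scene','s8.png');snap('top','t8.png')
goto(.463,.092,.15,-87.3)
for n,x0,x1,y0,y1,s in(('s8',330,460,180,330,4),('t8',230,350,170,250,6.5)):
  a=cv2.imread(f'pics/{n}.png');cv2.imwrite(f'pics/{n}c.png',cv2.resize(a[y0:y1,x0:x1],None,fx=s,fy=s,interpolation=cv2.INTER_CUBIC))
"
```

```text
pos [ 0.4103 -0.3131  0.1541] yaw -87.38 w 0.0748 F [-0.3  0.7 -0.8] t 16.6 tilt 0.003 0.005
before-turn shift [-402.2    3.4   71.1] spin -0.1 | after-turn shift [-402.1    4.1   71.7]
```

View pics/s8c.png

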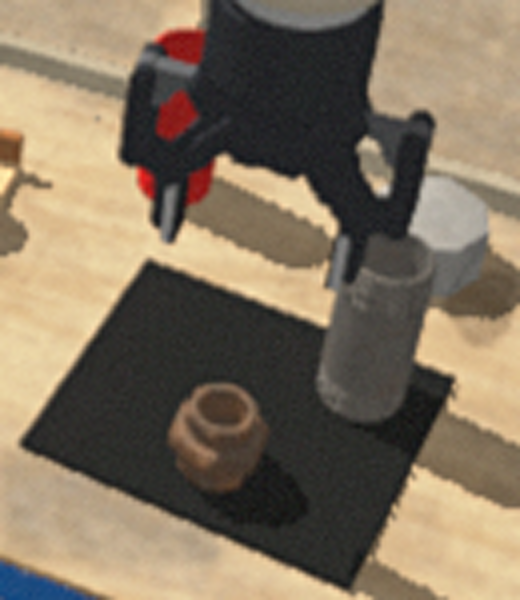

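View pics/t8c.png

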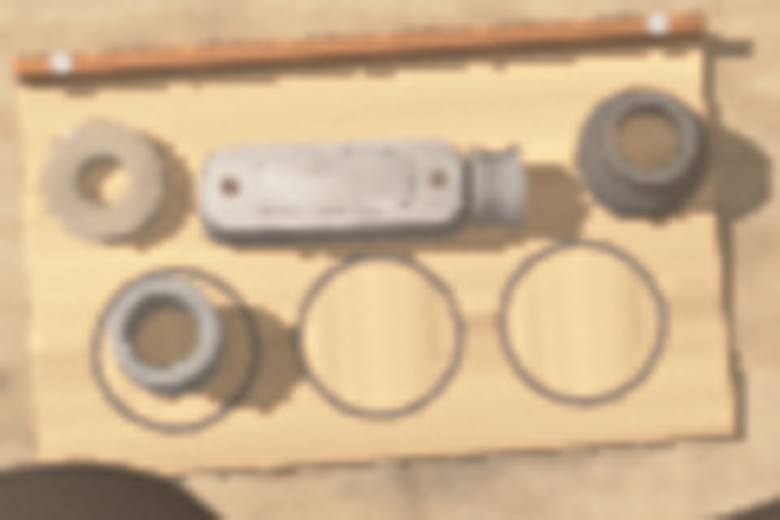

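Emit:
play_rows(
  deltas=[
    [75,[-20,0,4],0],
    [75,[-36,0,7],0],
    [75,[-40,0,7],0],
    [75,[-40,0,7],0],
    [75,[-40,0,7],0],
    [75,[-40,0,7],0],
    [75,[-40,0,7],0],
    [75,[-40,0,7],0],
    [75,[-40,0,7],0],
    [75,[-36,0,6],0],
  ],
)

```text
time: 17.43
ee_pos: [0.4572, 0.0659, 0.15]
eef_rot: [[0.047, -0.001, 0.999], [-0.999, 0.0, 0.047], [-0.0, -1.0, -0.001]]
force: [0.3, -0.6, 0.2]
grip_width: 0.0748
```

Emit:
play_rows(
  deltas=[
    [75,[-20,0,4],0],
    [75,[-9,0,2],0],
    [75,[0,0,0],0],
    [75,[0,0,0],0],
  ],
)

```text
time: 17.77
ee_pos: [0.4621, 0.0913, 0.1502]
eef_rot: [[0.046, -0.0, 0.999], [-0.999, -0.001, 0.046], [0.001, -1.0, -0.0]]
force: [0.0, 0.1, -0.0]
grip_width: 0.0746
```

```bash
python3 -c "
from h import *
goto(.463,.092,.012,-87.3)
"
```

```text
pos [0.4621 0.0913 0.1502] yaw -87.38 w 0.0746 F [ 0.   0.1 -0. ] t 17.8 tilt 0.001 -0.0
before-turn shift [ -0.8 138.2   1. ] spin -0.1 | after-turn shift [ -0.7 138.2   1. ]
```

Emit:
play_rows(
  deltas=[
    [75,[-1,20,1],0],
    [75,[0,35,0],0],
    [75,[0,35,0],0],
    [75,[0,25,0],0],
    [75,[0,15,0],0],
    [75,[0,7,0],0],
    [75,[0,0,0],0],
    [75,[0,0,0],0],
  ],
)

```text
time: 18.43
ee_pos: [0.4638, 0.092, 0.014]
eef_rot: [[0.044, 0.001, 0.999], [-0.999, -0.0, 0.044], [0.0, -1.0, 0.001]]
force: [0.4, -0.2, 0.4]
grip_width: 0.0751
```

Emit:
play_rows(
  deltas=[
    [66,[0,0,0],0],
    [58,[0,0,0],0],
    [52,[0,0,0],0],
    [49,[0,0,0],0],
    [46,[0,0,0],0],
    [43,[0,0,0],0],
    [40,[0,0,0],0],
    [37,[0,0,0],0],
    [37,[0,0,0],0],
  ],
)

```text
time: 19.18
ee_pos: [0.4636, 0.0934, 0.0138]
eef_rot: [[0.046, 0.0, 0.999], [-0.999, 0.0, 0.046], [-0.0, -1.0, 0.0]]
force: [-2.1, 0.1, 8.1]
grip_width: 0.0416
```

```bash
python3 -c "
from h import *
snap('scene','s9.png')
goto(.463,.092,.15,-87.3)
for n,x0,x1,y0,y1,s in(('s9',190,330,130,270,4.2),):
  a=cv2.imread(f'pics/{n}.png');cv2.imwrite(f'pics/{n}c.png',cv2.resize(a[y0:y1,x0:x1],None,fx=s,fy=s,interpolation=cv2.INTER_CUBIC))
"
```

```text
pos [0.4636 0.0934 0.0138] yaw -87.36 w 0.0418 F [-2.1  0.2  8.2] t 19.2 tilt -0.0 0.0
before-turn shift [   1.3 -136.2   -0.6] spin -0.1 | after-turn shift [   1.3 -136.2   -0.6]
```

View pics/s9c.png

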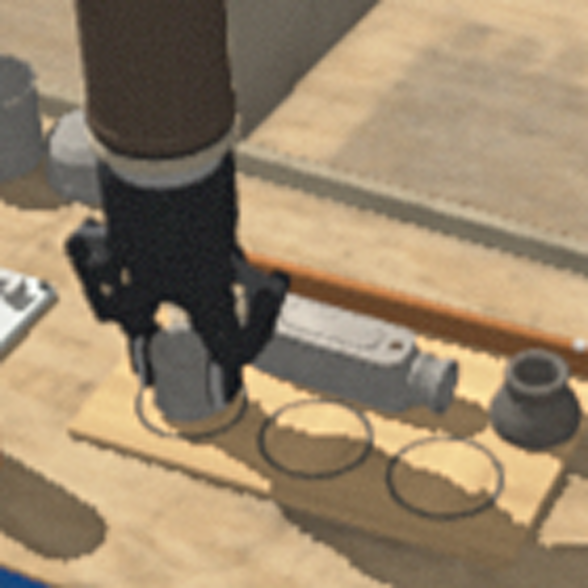

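Emit:
play_rows(
  deltas=[
    [37,[0,-5,0],0],
    [37,[0,-15,0],0],
    [37,[0,-25,0],0],
    [37,[0,-30,0],0],
    [37,[0,-30,0],0],
    [37,[0,-15,0],0],
    [37,[0,-5,0],0],
    [37,[0,0,0],0],
  ],
)

```text
time: 19.9
ee_pos: [0.4637, 0.094, 0.139]
eef_rot: [[0.047, 0.001, 0.999], [-0.999, 0.001, 0.047], [-0.001, -1.0, 0.001]]
force: [0.7, -0.2, -2.2]
grip_width: 0.0419
```

```bash
python3 -c "
from h import *
goto(.5014,-.2652,.011,-87.3)
"
```

```text
pos [0.4637 0.094  0.139 ] yaw -87.31 w 0.0419 F [ 0.7 -0.2 -2.2] t 19.9 tilt -0.001 0.001
before-turn shift [360.7 127.6  20.6] spin -0.0 | after-turn shift [360.5 128.   20.7]
```

Emit:
play_rows(
  deltas=[
    [37,[18,0,2],0],
    [37,[32,0,2],0],
    [37,[40,0,2],0],
    [37,[40,0,2],0],
    [37,[40,0,2],0],
    [37,[40,0,2],0],
    [37,[40,0,2],0],
    [37,[40,0,2],0],
    [37,[36,0,2],0],
    [37,[20,0,2],0],
  ],
)

```text
time: 20.73
ee_pos: [0.4978, -0.2556, 0.137]
eef_rot: [[0.042, -0.001, 0.999], [-0.999, -0.001, 0.042], [0.001, -1.0, -0.001]]
force: [0.5, -0.4, -0.7]
grip_width: 0.0419
```

Emit:
play_rows(
  deltas=[
    [37,[10,0,1],0],
    [37,[4,10,0],0],
    [37,[0,25,0],0],
    [37,[0,30,0],0],
    [37,[0,30,0],0],
    [37,[0,20,0],0],
    [37,[0,8,0],0],
    [37,[0,0,0],0],
    [37,[0,0,0],0],
  ],
)

```text
time: 21.48
ee_pos: [0.5007, -0.2641, 0.0146]
eef_rot: [[0.047, -0.001, 0.999], [-0.999, 0.001, 0.047], [-0.001, -1.0, -0.001]]
force: [0.8, -0.7, -1.3]
grip_width: 0.0418
```

```bash
python3 -c "
from h import *
goto(.5014,-.2652,.011,-87.3)
"
```

```text
pos [ 0.5007 -0.2641  0.0146] yaw -87.31 w 0.0418 F [ 0.8 -0.7 -1.3] t 21.5 tilt -0.001 -0.001
before-turn shift [1.1 3.6 0.6] spin -0.0 | after-turn shift [1.1 3.6 0.6]
```

Emit:
play_rows(
  deltas=[
    [37,[0,2,0],0],
    [37,[0,1,0],0],
    [37,[0,0,0],0],
    [37,[0,0,0],0],
  ],
)

```text
time: 21.82
ee_pos: [0.5013, -0.2651, 0.0126]
eef_rot: [[0.046, 0.001, 0.999], [-0.999, -0.0, 0.046], [0.0, -1.0, 0.001]]
force: [-0.5, -1.0, -1.4]
grip_width: 0.0418
```

Emit:
play_rows(
  deltas=[
    [37,[0,1,0],0],
    [37,[0,0,0],0],
    [37,[0,0,0],0],
  ],
)

```text
time: 22.07
ee_pos: [0.501, -0.2652, 0.0113]
eef_rot: [[0.046, 0.0, 0.999], [-0.999, 0.0, 0.046], [-0.0, -1.0, 0.0]]
force: [0.3, -0.3, -2.1]
grip_width: 0.0414
```

Emit:
play_rows(
  deltas=[
    [37,[0,1,0],0],
    [37,[0,0,0],0],
    [37,[0,0,0],0],
  ],
)

```text
time: 22.32
ee_pos: [0.5011, -0.2653, 0.0108]
eef_rot: [[0.046, 0.001, 0.999], [-0.999, 0.0, 0.046], [-0.0, -1.0, 0.001]]
force: [-2.1, 0.9, 5.3]
grip_width: 0.0417
```

Emit:
play_rows(
  deltas=[
    [43,[0,0,0],0],
    [46,[0,0,0],0],
    [52,[0,0,0],0],
    [60,[0,0,0],0],
    [62,[0,0,0],0],
    [62,[0,-10,0],0],
    [62,[0,-30,0],0],
    [62,[0,-40,0],0],
    [62,[0,-40,0],0],
    [62,[0,-20,0],0],
  ],
)

```text
time: 23.15
ee_pos: [0.5016, -0.2669, 0.155]
eef_rot: [[0.045, 0.004, 0.999], [-0.999, -0.002, 0.045], [0.002, -1.0, 0.003]]
force: [1.2, -1.2, 1.0]
grip_width: 0.0624
```

```bash
python3 -c "
from h import *
snap('scene','s10.png');snap('top','t10.png')
goto(.5225,.0115,.15,2.6)
for n,x0,x1,y0,y1,s in(('s10',330,460,180,330,4),('t10',230,350,170,250,6.5)):
  a=cv2.imread(f'pics/{n}.png');cv2.imwrite(f'pics/{n}c.png',cv2.resize(a[y0:y1,x0:x1],None,fx=s,fy=s,interpolation=cv2.INTER_CUBIC))
"
```

```text
pos [ 0.5025 -0.2668  0.1547] yaw -87.39 w 0.0617 F [ 0.2 -0.3 -0. ] t 23.2 tilt 0.002 0.006
before-turn shift [-277.1    4.2   32.6] spin -90.0 | after-turn shift [ 32.6   4.7 277.1]
```

View pics/s10c.png

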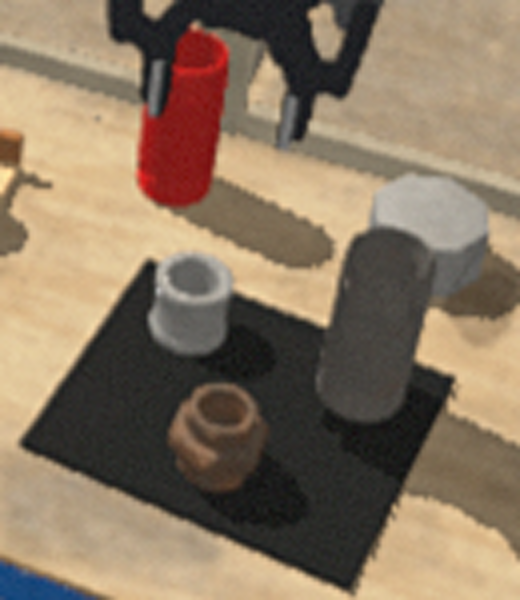

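View pics/t10c.png

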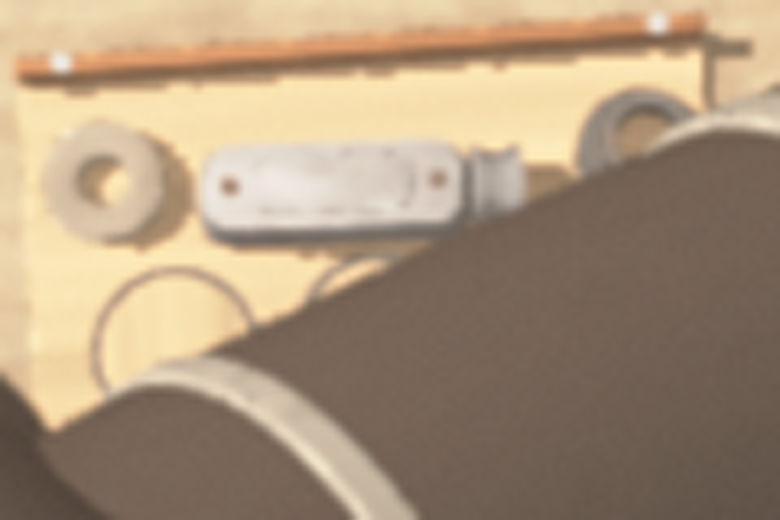

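```bash
python3 -c "
from h import *
T=vision.get_image('top');S=vision.get_image('scene')
c=lambda x,y,s,ox,oy:((x+.5)/s-.5+ox,(y+.5)/s-.5+oy)
P=[]
for t,s in(((230,186),(188,309)),((438,179),(312,346))):
    t=c(*t,6.5,230,170);s=c(*s,4.2,210,130)
    a=ray(T,*t,.043);b=ray(S,*s,.043);P.append((a+b)/2);print(a,b,tri([(T,*t),(S,*s)]))
for p in P: print(p)
d=P[0]-P[1];print('yaw',np.degrees(np.arctan2(-d[0],d[1])),'mid',(P[0]+P[1])/2)
print('ends',ray(T,*c(203,190,6.5,230,170),.042),ray(T,*c(525,180,6.5,230,170),.03))
"
```

```text
[0.52240243 0.06712716 0.043     ] [0.52058217 0.06642635 0.043     ] [0.52262521 0.06740352 0.04117752]
[ 0.52371163 -0.01471473  0.043     ] [ 0.52301911 -0.01579005  0.043     ] [ 0.52410052 -0.01495777  0.04178974]
[0.5214923  0.06677676 0.043     ]
[ 0.52336537 -0.01525239  0.043     ]
yaw 1.3080760590141907 mid [0.52242883 0.02576218 0.043     ]
ends [0.52119295 0.07781392 0.042     ] [ 0.52529763 -0.04977641  0.03      ]
```

Emit:
play_rows(
  deltas=[
    [58,[0,-3,0],-7],
    [58,[0,0,0],-7],
    [58,[0,0,0],-7],
    [58,[0,0,0],-7],
    [58,[0,0,0],-7],
    [58,[0,0,0],-7],
    [58,[0,0,0],-7],
    [58,[0,0,0],-7],
    [58,[0,0,0],-7],
    [58,[0,0,0],-7],
  ],
)

```text
time: 24.18
ee_pos: [0.5001, -0.2647, 0.152]
eef_rot: [[0.956, -0.002, 0.293], [-0.293, 0.001, 0.956], [-0.003, -1.0, 0.0]]
force: [0.4, 0.4, -0.9]
grip_width: 0.0584
```

Emit:
play_rows(
  deltas=[
    [58,[0,0,0],-7],
    [58,[0,0,0],-7],
    [58,[0,0,0],-5],
    [58,[0,0,0],0],
  ],
)

```text
time: 24.52
ee_pos: [0.5001, -0.2649, 0.1521]
eef_rot: [[0.999, -0.002, -0.032], [0.032, 0.001, 0.999], [-0.002, -1.0, 0.001]]
force: [0.5, 0.9, 0.5]
grip_width: 0.0578
```

```bash
python3 -c "
from h import *
goto(.5226,.018,.15,1.3)
"
```

```text
pos [ 0.5001 -0.2649  0.1521] yaw 1.85 w 0.0578 F [0.5 0.9 0.5] t 24.5 tilt -0.002 0.001
before-turn shift [ 31.6   2.4 282. ] spin 0.6 | after-turn shift [ 28.9   2.1 282.3]
```

Emit:
play_rows(
  deltas=[
    [58,[3,0,15],0.5],
    [58,[4,0,30],0],
    [58,[4,0,38],0],
    [58,[4,0,40],0],
    [58,[4,0,40],0],
    [58,[4,0,40],0],
    [58,[3,0,38],0],
    [58,[3,0,26],0],
    [58,[1,0,15],0],
    [58,[0,0,0],0],
  ],
)

```text
time: 25.35
ee_pos: [0.5247, 0.022, 0.1521]
eef_rot: [[1.0, -0.002, -0.023], [0.023, 0.001, 1.0], [-0.002, -1.0, 0.001]]
force: [0.4, 0.5, 0.3]
grip_width: 0.0579
```

Emit:
play_rows(
  deltas=[
    [58,[0,0,0],0],
    [58,[0,20,0],0],
    [58,[0,20,0],0],
    [58,[0,10,0],0],
    [58,[0,0,0],0],
    [58,[0,0,0],0],
  ],
)

```text
time: 25.85
ee_pos: [0.5249, 0.0159, 0.1031]
eef_rot: [[1.0, -0.001, -0.017], [0.017, -0.001, 1.0], [-0.001, -1.0, -0.001]]
force: [-0.5, -0.4, 0.4]
grip_width: 0.0579
```

```bash
python3 -c "
from h import *
goto(.5226,.018,.014,1.3)
snap('scene','s11.png')
for n,x0,x1,y0,y1,s in(('s11',210,350,130,270,4.2),):
  a=cv2.imread(f'pics/{n}.png');cv2.imwrite(f'pics/{n}c.png',cv2.resize(a[y0:y1,x0:x1],None,fx=s,fy=s,interpolation=cv2.INTER_CUBIC))
"
```

```text
pos [0.5249 0.0159 0.1031] yaw 0.99 w 0.0579 F [-0.5 -0.4  0.4] t 25.9 tilt -0.001 -0.001
before-turn shift [-2.1 89.1  2.2] spin -0.3 | after-turn shift [-2.2 89.1  2.1]
```

View pics/s11c.png

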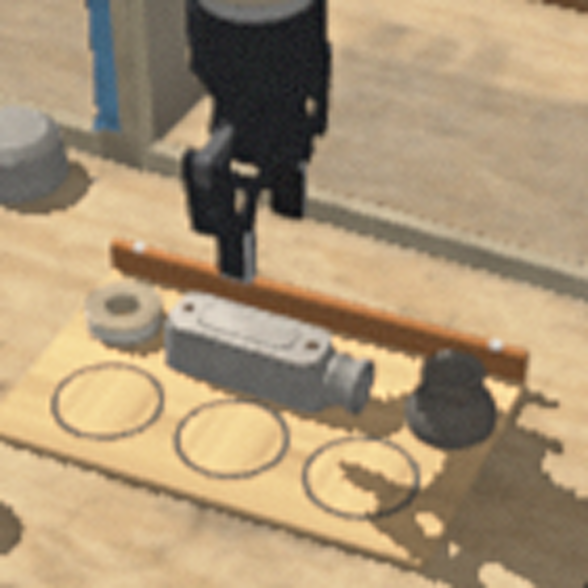

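Emit:
play_rows(
  deltas=[
    [58,[-1,20,2],0],
    [58,[0,25,0],0],
    [58,[0,20,0],0],
    [58,[0,12,0],0],
    [58,[0,7,0],0],
    [58,[0,3,0],0],
    [58,[0,0,0],0],
    [58,[0,0,0],0],
  ],
)

```text
time: 26.57
ee_pos: [0.5249, 0.0192, 0.0171]
eef_rot: [[1.0, 0.001, -0.02], [0.02, 0.0, 1.0], [0.001, -1.0, 0.0]]
force: [0.3, -0.8, 0.4]
grip_width: 0.0579
```

```bash
python3 -c "
from h import *
goto(.5236,.018,.014,1.3)
snap('scene','s12.png')
for n,x0,x1,y0,y1,s in(('s12',210,350,130,270,4.2),):
  a=cv2.imread(f'pics/{n}.png');cv2.imwrite(f'pics/{n}c.png',cv2.resize(a[y0:y1,x0:x1],None,fx=s,fy=s,interpolation=cv2.INTER_CUBIC))
"
```

```text
pos [0.5249 0.0192 0.0171] yaw 1.12 w 0.0579 F [ 0.3 -0.8  0.4] t 26.6 tilt 0.001 0.0
before-turn shift [-1.3  3.1 -1.1] spin -0.2 | after-turn shift [-1.3  3.1 -1.1]
```

View pics/s12c.png

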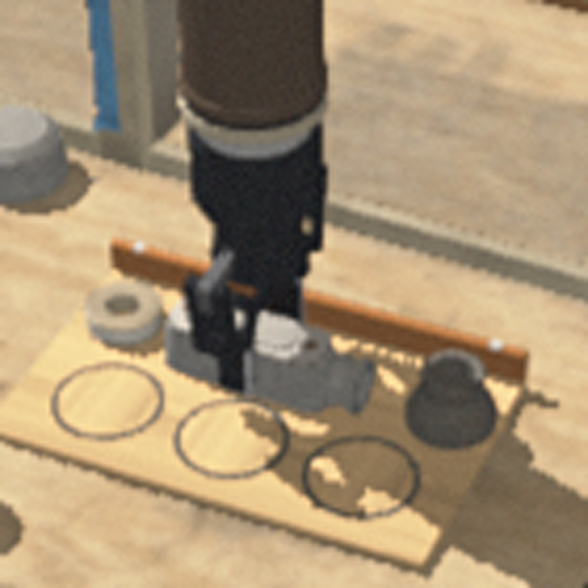

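Fingers straddle the conduit body. I'll go 3 mm lower and close.

Emit:
play_rows(
  deltas=[
    [58,[-1,3,0],0],
    [54,[0,0,0],0],
    [48,[0,0,0],0],
    [44,[0,0,0],0],
    [41,[0,0,0],0],
    [38,[0,0,0],0],
    [35,[0,0,0],0],
    [30,[0,0,0],0],
    [30,[0,0,0],0],
    [30,[0,0,0],0],
  ],
)

```text
time: 27.45
ee_pos: [0.5231, 0.0193, 0.0137]
eef_rot: [[1.0, -0.0, -0.02], [0.02, 0.0, 1.0], [-0.0, -1.0, 0.0]]
force: [-2.1, 0.3, 6.9]
grip_width: 0.0337
```

Emit:
play_rows(
  deltas=[
    [30,[0,-4,0],0],
    [30,[0,-12,0],0],
    [30,[0,-20,0],0],
    [30,[0,-10,0],0],
    [30,[0,-4,0],0],
    [30,[0,0,0],0],
  ],
)

```text
time: 27.95
ee_pos: [0.5239, 0.0195, 0.0645]
eef_rot: [[1.0, 0.002, -0.02], [0.02, 0.001, 1.0], [0.002, -1.0, 0.001]]
force: [0.4, -0.0, -2.3]
grip_width: 0.0336
```

```bash
python3 -c "
from h import *
goto(.4688,.32,.18,-.2)
snap('scene','s13.png');print(env.observe()['moment'])
for n,x0,x1,y0,y1,s in(('s13',210,350,130,270,4.2),):
  a=cv2.imread(f'pics/{n}.png');cv2.imwrite(f'pics/{n}c.png',cv2.resize(a[y0:y1,x0:x1],None,fx=s,fy=s,interpolation=cv2.INTER_CUBIC))
"
```

```text
pos [0.5239 0.0195 0.0645] yaw 1.16 w 0.0336 F [ 0.4 -0.  -2.3] t 27.9 tilt 0.002 0.001
before-turn shift [ -48.8 -115.5  301.6] spin 1.4 | after-turn shift [ -56.2 -115.5  300.3]
[0.02204517 0.01131222 0.00284479]
```

View pics/s13c.png

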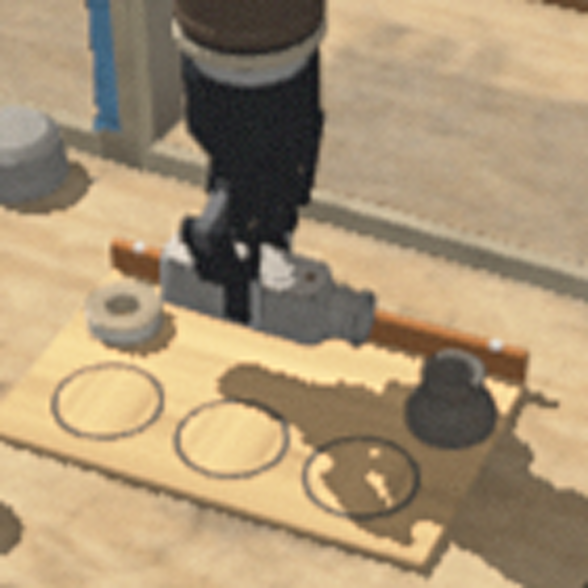

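Emit:
play_rows(
  deltas=[
    [30,[0,-15,0],1.4],
    [30,[-1,-25,5],0],
    [30,[-3,-30,15],0],
    [30,[-6,-20,28],0],
    [30,[-8,-5,34],0],
    [30,[-8,0,36],0],
    [30,[-8,0,36],0],
    [30,[-8,0,36],0],
    [30,[-8,0,36],0],
    [30,[-6,0,34],0],
  ],
)

```text
time: 28.83
ee_pos: [0.4667, 0.2816, 0.1574]
eef_rot: [[1.0, -0.001, 0.004], [-0.004, -0.0, 1.0], [-0.001, -1.0, -0.0]]
force: [0.6, 0.1, -1.8]
grip_width: 0.0334
```

Emit:
play_rows(
  deltas=[
    [30,[-4,0,24],0],
    [30,[-2,0,13],0],
    [30,[-1,0,5],0],
    [30,[0,0,0],0],
    [30,[0,0,0],0],
  ],
)

```text
time: 29.25
ee_pos: [0.462, 0.3196, 0.1579]
eef_rot: [[1.0, -0.0, 0.006], [-0.006, -0.001, 1.0], [-0.0, -1.0, -0.001]]
force: [0.8, -0.9, -2.1]
grip_width: 0.0336
```

```bash
python3 -c "
from h import *
goto(.469,.3245,.07,-.2)
"
```

```text
pos [0.462  0.3196 0.1579] yaw -0.36 w 0.0336 F [ 0.8 -0.9 -2.1] t 29.2 tilt -0.0 -0.001
before-turn shift [ 7.  87.9  5.1] spin -0.2 | after-turn shift [ 7.  87.9  4.9]
```

Emit:
play_rows(
  deltas=[
    [30,[3,10,3],0],
    [30,[4,20,2],0],
    [30,[0,30,0],0],
    [30,[0,20,0],0],
    [30,[0,10,0],0],
    [30,[0,0,0],0],
    [30,[0,0,0],0],
  ],
)

```text
time: 29.83
ee_pos: [0.4692, 0.3255, 0.0683]
eef_rot: [[1.0, -0.0, 0.006], [-0.006, -0.001, 1.0], [-0.0, -1.0, -0.001]]
force: [-0.4, -0.1, -1.3]
grip_width: 0.0336
```

```bash
python3 -c "
from h import *
goto(.469,.3245,.014,-.2)
snap('scene','s14.png');snap('top','t14.png')
for n,x0,x1,y0,y1,s in(('s14',110,240,130,260,4.4),('t14',110,240,160,260,6)):
  a=cv2.imread(f'pics/{n}.png');cv2.imwrite(f'pics/{n}c.png',cv2.resize(a[y0:y1,x0:x1],None,fx=s,fy=s,interpolation=cv2.INTER_CUBIC))
"
```

```text
pos [0.4692 0.3255 0.0683] yaw -0.36 w 0.0336 F [-0.4 -0.1 -1.3] t 29.8 tilt -0.0 -0.001
before-turn shift [-0.2 54.3 -0.9] spin -0.2 | after-turn shift [-0.2 54.3 -1. ]
```

View pics/s14c.png

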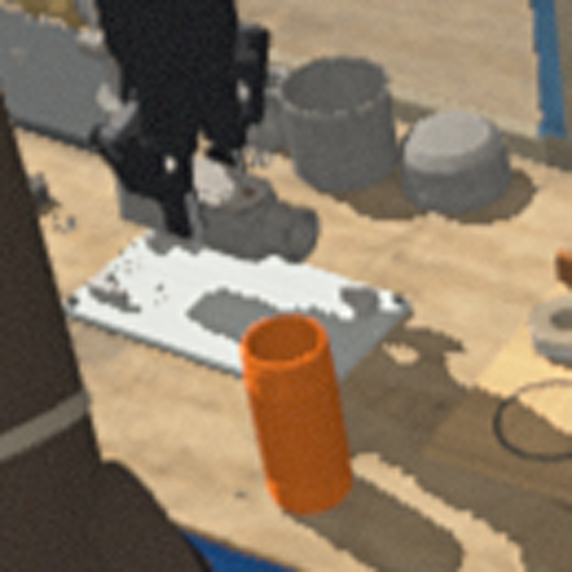

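View pics/t14c.png

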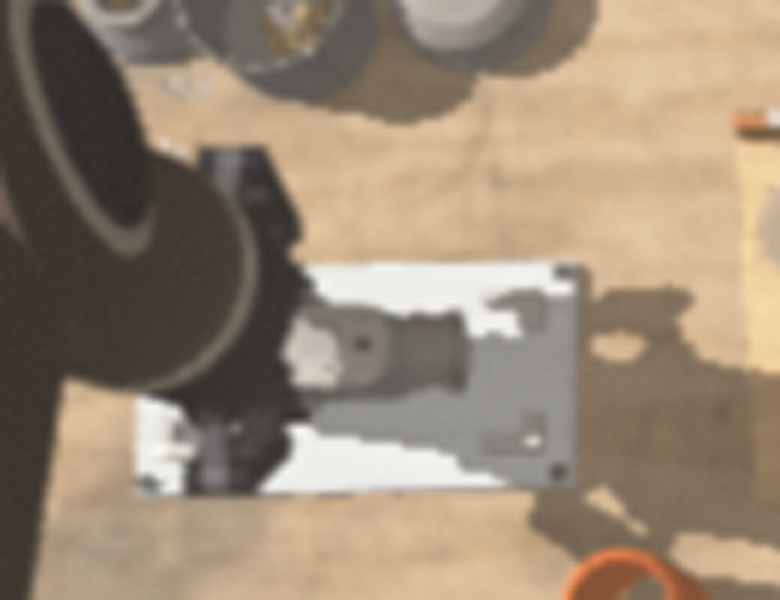

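```bash
python3 -c "
from h import *
T=vision.get_image('top')
c=lambda x,y,s,ox,oy:((x+.5)/s-.5+ox,(y+.5)/s-.5+oy)
print('hubend',ray(T,*c(468,350,6,110,160),.085),'hole',ray(T,*c(363,344,6,110,160),.098))
for p in((578,266),(577,484),(135,493)): print(ray(T,*c(*p,6,110,160),.008))
"
```

```text
hubend [0.46846165 0.2541535  0.085     ] hole [0.46963941 0.2932772  0.098     ]
[0.51689152 0.22454184 0.008     ]
[0.42086596 0.22364608 0.008     ]
[0.42040096 0.41504555 0.008     ]
```

Emit:
play_rows(
  deltas=[
    [30,[0,10,-1],0],
    [30,[0,15,0],0],
    [30,[0,13,0],0],
    [30,[0,8,0],0],
    [30,[0,4,0],0],
    [30,[0,2,0],0],
    [30,[0,0,0],0],
    [30,[0,0,0],0],
  ],
)

```text
time: 30.65
ee_pos: [0.4689, 0.3256, 0.0166]
eef_rot: [[1.0, 0.0, 0.005], [-0.005, 0.0, 1.0], [0.0, -1.0, 0.0]]
force: [0.5, 0.3, -1.7]
grip_width: 0.0333
```

Emit:
play_rows(
  deltas=[
    [30,[0,1,0],0],
    [30,[0,0,0],0],
    [30,[0,0,0],0],
  ],
)

```text
time: 30.9
ee_pos: [0.4687, 0.3257, 0.0156]
eef_rot: [[1.0, 0.0, 0.004], [-0.004, 0.0, 1.0], [0.0, -1.0, 0.0]]
force: [0.9, -0.6, -2.3]
grip_width: 0.0333
```

Emit:
play_rows(
  deltas=[
    [30,[0,1,0],0],
    [30,[0,1,0],0],
    [30,[0,0,0],0],
    [30,[0,0,0],0],
  ],
)

```text
time: 31.23
ee_pos: [0.4687, 0.3257, 0.0138]
eef_rot: [[1.0, 0.0, 0.005], [-0.005, 0.001, 1.0], [0.0, -1.0, 0.001]]
force: [-1.3, -1.0, 5.8]
grip_width: 0.0335
```

Emit:
play_rows(
  deltas=[
    [36,[0,0,0],0],
    [39,[0,0,0],0],
    [45,[0,0,0],0],
    [54,[0,0,0],0],
    [56,[0,0,0],0],
    [56,[0,-10,0],0],
    [56,[0,-30,0],0],
    [56,[0,-40,0],0],
    [56,[0,-40,0],0],
    [56,[0,-20,0],0],
  ],
)

```text
time: 32.07
ee_pos: [0.4704, 0.3258, 0.1583]
eef_rot: [[1.0, 0.004, 0.006], [-0.006, 0.003, 1.0], [0.004, -1.0, 0.003]]
force: [-0.1, 0.0, -0.7]
grip_width: 0.0559
```

Emit:
play_rows(
  deltas=[
    [75,[0,0,-20],7],
    [75,[0,0,-30],7],
    [75,[0,0,-34],7],
    [75,[0,0,-30],7],
    [75,[0,0,-25],7],
    [75,[0,0,0],7],
    [75,[0,0,0],7],
    [75,[0,0,0],7],
    [75,[0,0,0],7],
    [75,[0,0,0],7],
  ],
)

```text
time: 32.9
ee_pos: [0.4336, 0.1928, 0.154]
eef_rot: [[0.332, 0.0, 0.943], [-0.943, 0.001, 0.332], [-0.001, -1.0, 0.001]]
force: [0.6, 0.3, 0.2]
grip_width: 0.0751
```

```bash
python3 -c "
from h import *
goto(.4092,-.3116,.15,-87.3)
snap('scene','s15.png');snap('top','t15.png')
for n,x0,x1,y0,y1,s in(('s15',110,240,130,260,4.4),('t15',110,240,160,260,6)):
  a=cv2.imread(f'pics/{n}.png');cv2.imwrite(f'pics/{n}c.png',cv2.resize(a[y0:y1,x0:x1],None,fx=s,fy=s,interpolation=cv2.INTER_CUBIC))
"
```

```text
pos [0.4336 0.1928 0.154 ] yaw -70.63 w 0.0751 F [0.6 0.3 0.2] t 32.9 tilt -0.001 0.001
before-turn shift [ 467.8    3.3 -190.3] spin 16.7 | after-turn shift [502.7   4.  -48.1]
```

View pics/s15c.png

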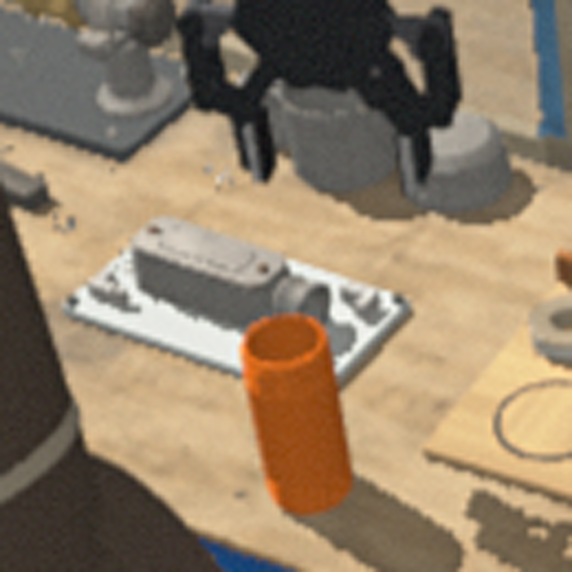

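View pics/t15c.png

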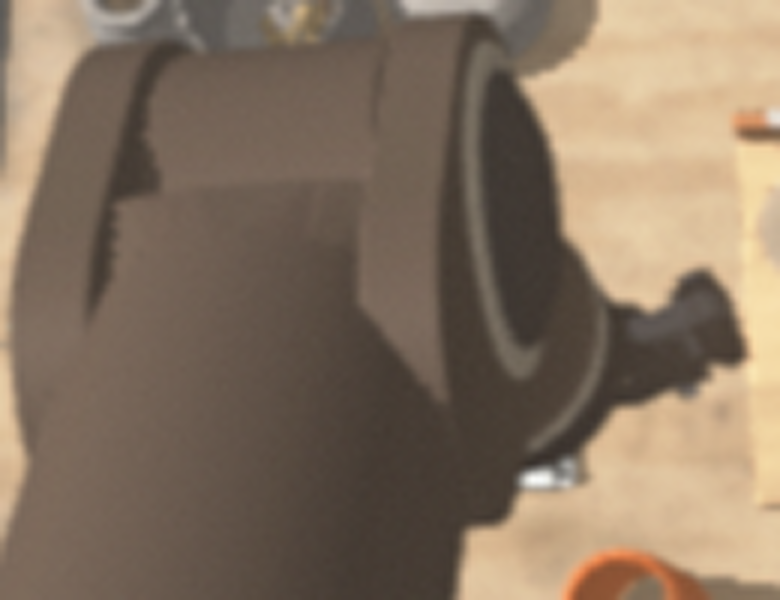

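```bash
cat > rings.py <<'E'
from h import *
from scipy.optimize import minimize, least_squares
from scipy.ndimage import map_coordinates, gaussian_filter
def ringfit(im,c0,r=.0335,z=.008):
    g=gaussian_filter(cv2.cvtColor(im['pixels'],cv2.COLOR_RGB2GRAY).astype(float),.5)
    t=np.linspace(0,2*np.pi,180,endpoint=False)
    def prof(c,rr):
        P=np.c_[c[0]+rr*np.cos(t),c[1]+rr*np.sin(t),0*t+z]; q=proj(im,P); return map_coordinates(g,[q[:,1],q[:,0]],order=1)
    def cost(p):
        a=prof(p,p[2]);b=prof(p,p[2]+.004);c=prof(p,p[2]-.004)
        return np.mean(np.clip(a-np.minimum(b,c),-60,10))
    best=None
    for dx in(-.003,0,.003):
        for dy in(-.003,0,.003):
            for r0 in(.0325,.0335):
                s=minimize(cost,[c0[0]+dx,c0[1]+dy,r0],method='Nelder-Mead',options=dict(initial_simplex=[[c0[0]+dx,c0[1]+dy,r0],[c0[0]+dx+.002,c0[1]+dy,r0],[c0[0]+dx,c0[1]+dy+.002,r0],[c0[0]+dx,c0[1]+dy,r0+.001]]))
                if best is None or s.fun<best.fun: best=s
    return best.x,best.fun
def load(n,cam):
    im=dict(vision.get_image(cam)); im['pixels']=np.ascontiguousarray(cv2.imread('pics/'+n)[:,:,::-1]); return im
E
python3 - <<'E'
from rings import *
for n,cam in(('t8.png','top'),('s11.png','scene')):
    im=load(n,cam)
    for c in((.462,.090),(.4665,.008),(.470,-.074)): 
        x,f=ringfit(im,c); print(cam,x.round(4),round(f,1))
E
```

```text
top [0.4624 0.0917 0.0318] -16.5
top [0.4668 0.0094 0.0321] -16.5
top [ 0.471  -0.0723  0.0322] -24.1
scene [0.4607 0.0898 0.0321] -30.8
scene [0.465  0.008  0.0322] -28.0
scene [ 0.4691 -0.0738  0.0323] -28.2
```

```bash
python3 - <<'E'
from h import *
T=load=None
T=vision.get_image('top');S=vision.get_image('scene')
a=cv2.imread('pics/t8.png');s=10
cv2.imwrite('pics/z1.png',cv2.resize(a[205:240,240:275],None,fx=16,fy=16,interpolation=cv2.INTER_CUBIC))
b=cv2.imread('pics/s5.png')
cv2.imwrite('pics/z2.png',cv2.resize(b[195:250,215:330],None,fx=7,fy=7,interpolation=cv2.INTER_CUBIC))
a=cv2.imread('pics/t4.png')
cv2.imwrite('pics/z3.png',cv2.resize(a[202:237,302:337],None,fx=16,fy=16,interpolation=cv2.INTER_CUBIC))
E
```

```text
(no output)
```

View pics/z1.png

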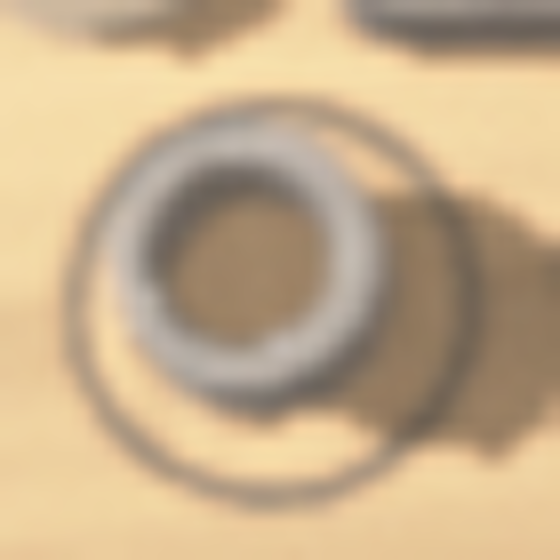

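View pics/z2.png

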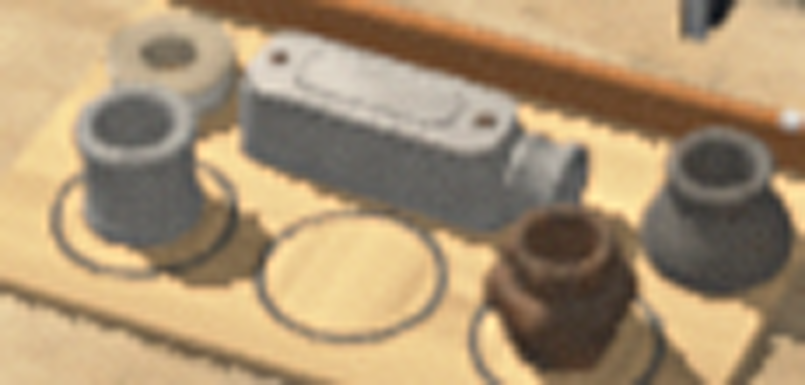

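View pics/z3.png

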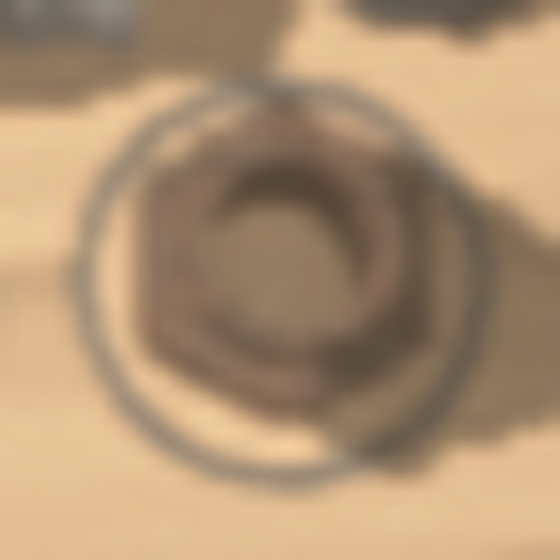

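```bash
python3 - <<'E'
from h import *
T=vision.get_image('top');S=vision.get_image('scene')
c=lambda x,y,s,ox,oy:((x+.5)/s-.5+ox,(y+.5)/s-.5+oy)
print('coup top',ray(T,*c(243,255,16,240,205),.049)); print('ring1',ray(T,*c(274,303,16,240,205),.008))
print('union top hex',ray(T,*c(285,256,16,302,202),.036),'rim',ray(T,*c(292,258,16,302,202),.055)); print('ring3',ray(T,*c(285,285,16,302,202),.008))
print('coup scene',ray(S,*c(135,125,7,215,195),.049)); 
print('union rim scene',ray(S,*c(562,240,7,215,195),.055)); 
E
```

```text
coup top [0.46448025 0.09323756 0.049     ]
ring1 [0.46245404 0.09109232 0.008     ]
union top hex [ 0.47096165 -0.07081771  0.036     ] rim [ 0.46776674 -0.07025039  0.055     ]
ring3 [ 0.47037758 -0.07309833  0.008     ]
coup scene [0.4611322 0.0903725 0.049    ]
union rim scene [ 0.46783474 -0.07263639  0.055     ]
```

Emit:
play_rows(
  deltas=[
    [75,[0,0,0],7],
    [75,[0,0,0],7],
    [75,[0,0,0],2.7],
    [75,[20,0,4],0],
    [75,[36,0,8],0],
    [75,[40,0,9],0],
    [75,[40,0,9],0],
    [75,[40,0,9],0],
    [75,[40,0,9],0],
    [75,[40,0,9],0],
  ],
)

```text
time: 34.13
ee_pos: [0.5043, -0.0616, 0.1534]
eef_rot: [[0.055, 0.0, 0.998], [-0.998, 0.001, 0.055], [-0.001, -1.0, 0.0]]
force: [0.5, 0.7, -0.5]
grip_width: 0.0749
```

```bash
python3 -c "
from h import *
goto(.501,-.2653,.15,-87.3)
"
```

```text
pos [ 0.5043 -0.0616  0.1534] yaw -86.86 w 0.0749 F [ 0.5  0.7 -0.5] t 34.1 tilt -0.001 0.0
before-turn shift [203.2   3.3 -14.5] spin 0.4 | after-turn shift [203.3   3.4 -12.9]
```

Emit:
play_rows(
  deltas=[
    [62,[40,0,-3],0.4],
    [62,[40,0,-3],0],
    [62,[40,0,-3],0],
    [62,[36,0,-2],0],
    [62,[22,0,-2],0],
    [62,[11,0,-1],0],
    [62,[5,0,0],0],
    [62,[0,0,0],0],
    [62,[0,0,0],0],
  ],
)

```text
time: 34.88
ee_pos: [0.4994, -0.2535, 0.1531]
eef_rot: [[0.047, -0.0, 0.999], [-0.999, 0.001, 0.047], [-0.001, -1.0, -0.0]]
force: [-0.5, -0.3, -0.8]
grip_width: 0.062
```

```bash
python3 -c "
from h import *
goto(.501,-.2653,.0115,-87.3)
"
```

```text
pos [ 0.4994 -0.2535  0.1531] yaw -87.31 w 0.062 F [-0.5 -0.3 -0.8] t 34.9 tilt -0.001 -0.0
before-turn shift [ 12.  141.6   1.1] spin -0.0 | after-turn shift [ 11.9 141.6   1. ]
```

Emit:
play_rows(
  deltas=[
    [62,[8,10,1],0],
    [62,[4,30,0],0],
    [62,[0,35,0],0],
    [62,[0,30,0],0],
    [62,[0,20,0],0],
    [62,[0,10,0],0],
    [62,[0,5,0],0],
    [62,[0,0,0],0],
    [62,[0,0,0],0],
  ],
)

```text
time: 35.63
ee_pos: [0.5016, -0.2661, 0.0142]
eef_rot: [[0.047, 0.001, 0.999], [-0.999, -0.0, 0.047], [0.001, -1.0, 0.001]]
force: [-0.1, -1.0, -0.6]
grip_width: 0.0619
```

Emit:
play_rows(
  deltas=[
    [56,[0,0,0],0],
    [51,[0,0,0],0],
    [48,[0,0,0],0],
    [45,[0,0,0],0],
    [42,[0,0,0],0],
    [39,[0,0,0],0],
    [37,[0,0,0],0],
    [37,[0,0,0],0],
    [37,[0,0,0],0],
  ],
)

```text
time: 36.38
ee_pos: [0.5012, -0.2661, 0.0141]
eef_rot: [[0.046, 0.001, 0.999], [-0.999, 0.001, 0.046], [-0.001, -1.0, 0.001]]
force: [-1.4, 3.3, 8.8]
grip_width: 0.0417
```

Emit:
play_rows(
  deltas=[
    [37,[0,-5,0],0],
    [37,[0,-15,0],0],
    [37,[0,-25,0],0],
    [37,[0,-30,0],0],
    [37,[0,-30,0],0],
    [37,[0,-15,0],0],
    [37,[-10,-5,0],0],
    [37,[-25,0,-2],0],
    [37,[-36,0,-2],0],
    [37,[-36,0,-2],0],
  ],
)

```text
time: 37.22
ee_pos: [0.4893, -0.1593, 0.1385]
eef_rot: [[0.044, 0.0, 0.999], [-0.999, -0.0, 0.044], [0.0, -1.0, 0.0]]
force: [1.1, 0.8, -1.2]
grip_width: 0.0416
```

```bash
python3 -c "
from h import *
goto(.4624,.0924,.0171,-87.3)
"
```

```text
pos [ 0.4893 -0.1593  0.1385] yaw -87.5 w 0.0416 F [ 1.1  0.8 -1.2] t 37.2 tilt 0.0 0.0
before-turn shift [-252.7  121.4  -16. ] spin -0.2 | after-turn shift [-252.7  121.4  -15. ]
```

Emit:
play_rows(
  deltas=[
    [37,[-36,0,-2],0],
    [37,[-38,0,-2],0],
    [37,[-38,0,-2],0],
    [37,[-38,0,-2],0],
    [37,[-36,0,-2],0],
    [37,[-26,0,-2],0],
    [37,[-15,0,-1],0],
    [37,[-7,0,0],0],
    [37,[0,0,0],0],
    [37,[0,0,0],0],
  ],
)

```text
time: 38.05
ee_pos: [0.4663, 0.0728, 0.1384]
eef_rot: [[0.046, 0.0, 0.999], [-0.999, -0.0, 0.046], [0.0, -1.0, 0.0]]
force: [-0.7, 0.7, -1.6]
grip_width: 0.0417
```

```bash
python3 -c "
from h import *
goto(.4624,.0924,.0171,-87.3)
"
```

```text
pos [0.4663 0.0728 0.1384] yaw -87.37 w 0.0417 F [-0.7  0.7 -1.6] t 38.0 tilt 0.0 0.0
before-turn shift [-19.8 121.3  -3. ] spin -0.1 | after-turn shift [-19.8 121.3  -2.9]
```

Emit:
play_rows(
  deltas=[
    [37,[-10,0,-2],0],
    [37,[-8,5,-1],0],
    [37,[-2,20,0],0],
    [37,[0,30,0],0],
    [37,[0,30,0],0],
    [37,[0,18,0],0],
    [37,[0,8,0],0],
    [37,[0,4,0],0],
    [37,[0,0,0],0],
    [37,[0,0,0],0],
  ],
)

```text
time: 38.88
ee_pos: [0.4629, 0.0933, 0.024]
eef_rot: [[0.045, 0.001, 0.999], [-0.999, 0.0, 0.045], [-0.0, -1.0, 0.001]]
force: [0.1, -0.1, -2.4]
grip_width: 0.0415
```

```bash
python3 -c "
from h import *
goto(.4624,.0924,.0171,-87.3)
"
```

```text
pos [0.4629 0.0933 0.024 ] yaw -87.39 w 0.0415 F [ 0.1 -0.1 -2.4] t 38.9 tilt -0.0 0.001
before-turn shift [ 0.9  6.9 -0.6] spin -0.1 | after-turn shift [ 0.9  6.9 -0.6]
```

Emit:
play_rows(
  deltas=[
    [37,[1,3,-0.6],0],
    [37,[0,2,0],0],
    [37,[0,0,0],0],
    [37,[0,0,0],0],
    [37,[0,0,0],0],
  ],
)

```text
time: 39.3
ee_pos: [0.4619, 0.0926, 0.0185]
eef_rot: [[0.046, 0.0, 0.999], [-0.999, 0.0, 0.046], [-0.0, -1.0, 0.0]]
force: [0.1, 0.2, -1.9]
grip_width: 0.0415
```

```bash
python3 -c "
from h import *
goto(.4624,.0924,.0171,-87.3)
snap('scene','s16.png')
a=cv2.imread('pics/s16.png');cv2.imwrite('pics/s16c.png',cv2.resize(a[180:270,200:330],None,fx=6,fy=6,interpolation=cv2.INTER_CUBIC))
"
```

```text
pos [0.4619 0.0926 0.0185] yaw -87.35 w 0.0415 F [ 0.1  0.2 -1.9] t 39.3 tilt -0.0 0.0
before-turn shift [0.2 1.4 0.5] spin -0.1 | after-turn shift [0.2 1.4 0.5]
```

View pics/s16c.png

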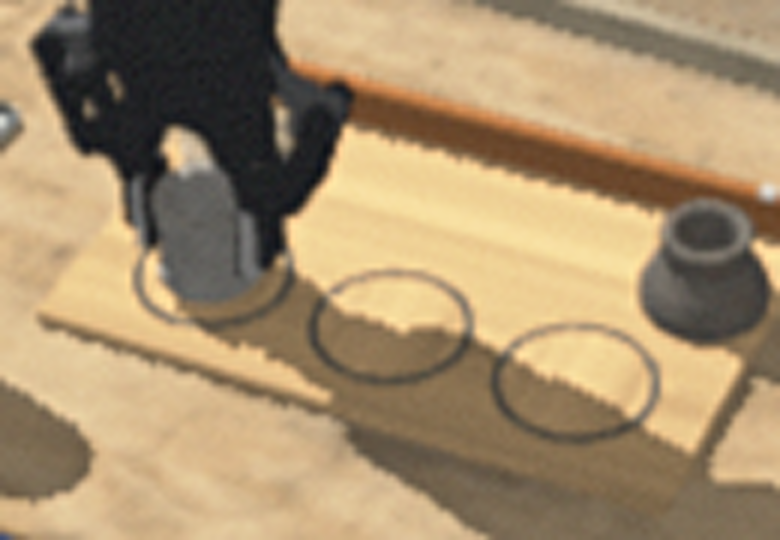

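Emit:
play_rows(
  deltas=[
    [37,[0,1,0.5],0],
    [37,[0,0,0],0],
    [37,[0,0,0],0],
  ],
)

```text
time: 39.6
ee_pos: [0.4622, 0.0924, 0.0173]
eef_rot: [[0.046, -0.0, 0.999], [-0.999, -0.0, 0.046], [0.0, -1.0, -0.0]]
force: [-0.4, -0.1, -0.7]
grip_width: 0.0416
```

Emit:
play_rows(
  deltas=[
    [37,[0,1,0],0],
    [37,[0,0,0],0],
    [37,[0,0,0],0],
  ],
)

```text
time: 39.85
ee_pos: [0.4623, 0.0925, 0.017]
eef_rot: [[0.046, 0.0, 0.999], [-0.999, 0.001, 0.046], [-0.001, -1.0, 0.0]]
force: [-4.9, 0.1, 13.7]
grip_width: 0.0414
```

Emit:
play_rows(
  deltas=[
    [43,[0,0,0],0],
    [46,[0,0,0],0],
    [52,[0,0,0],0],
    [60,[0,0,0],0],
    [70,[0,0,0],0],
    [70,[0,-10,0],0],
    [70,[0,-30,0],0],
    [70,[0,-40,0],0],
    [70,[0,-40,0],0],
    [70,[0,-15,0],0],
  ],
)

```text
time: 40.68
ee_pos: [0.4639, 0.0915, 0.1557]
eef_rot: [[0.044, 0.004, 0.999], [-0.999, 0.001, 0.044], [-0.001, -1.0, 0.004]]
force: [0.9, 0.6, -0.0]
grip_width: 0.0701
```

```bash
python3 -c "
from h import *
goto(.4092,-.3116,.15,-87.3)
"
```

```text
pos [0.4639 0.0915 0.1557] yaw -87.47 w 0.0701 F [ 0.9  0.6 -0. ] t 40.7 tilt -0.001 0.004
before-turn shift [400.3   5.  -72.5] spin -0.2 | after-turn shift [400.1   5.7 -73.7]
```

Emit:
play_rows(
  deltas=[
    [70,[20,0,-4],0],
    [70,[36,0,-7],0],
    [70,[40,0,-7],0],
    [70,[40,0,-7],0],
    [70,[40,0,-7],0],
    [70,[40,0,-7],0],
    [70,[40,0,-7],0],
    [70,[40,0,-7],0],
    [70,[40,0,-7],0],
    [70,[30,0,-6],0],
  ],
)

```text
time: 41.52
ee_pos: [0.412, -0.2796, 0.1522]
eef_rot: [[0.044, 0.001, 0.999], [-0.999, -0.001, 0.044], [0.001, -1.0, 0.001]]
force: [0.7, 1.0, -0.1]
grip_width: 0.0699
```

Emit:
play_rows(
  deltas=[
    [70,[18,0,-4],0],
    [70,[8,0,-2],0],
    [70,[0,0,0],0],
    [70,[0,0,0],0],
  ],
)

```text
time: 41.85
ee_pos: [0.4083, -0.3017, 0.1513]
eef_rot: [[0.046, -0.0, 0.999], [-0.999, 0.001, 0.046], [-0.001, -1.0, -0.0]]
force: [-0.7, 0.7, -0.5]
grip_width: 0.0704
```

```bash
cat > chk.py <<'E'
import sys
from rings import *
k=sys.argv[1]
T=snap('top',f't{k}.png');S=snap('scene',f's{k}.png')
for im,n,b in((T,'t',(230,350,170,250,6.5)),(S,'s',(200,330,170,260,6))):
    x0,x1,y0,y1,s=b;a=cv2.resize(np.ascontiguousarray(im['pixels'][y0:y1,x0:x1,::-1]),None,fx=s,fy=s,interpolation=cv2.INTER_CUBIC)
    off=np.array([x0,y0])
    R=(((.4624,.0917),(.4668,.0094),(.471,-.0723)) if n=='t' else ((.4607,.0898),(.465,.008),(.4691,-.0738)))
    for c,h,r in zip(R,(.041,.108,.047),(.022,.024,.018)):
        poly(a,im,s,off,circ(*c,.034,.008),(0,255,0)); poly(a,im,s,off,circ(*c,r,.008+h),(0,0,255)); poly(a,im,s,off,circ(*c,r,.008),(255,0,0))
    cv2.imwrite(f'pics/{n}{k}c.png',a)
E
python3 chk.py 17; python3 -c "
from h import *
goto(.4092,-.3116,.013,-87.3)
"
```

```text
pos [ 0.4089 -0.3006  0.1511] yaw -87.24 w 0.0702 F [-0.2 -0.3 -0.4] t 42.0 tilt -0.001 -0.0
before-turn shift [ 11.1 138.1  -0.2] spin 0.1 | after-turn shift [ 11.  138.1  -0.2]
```

View pics/t17c.png

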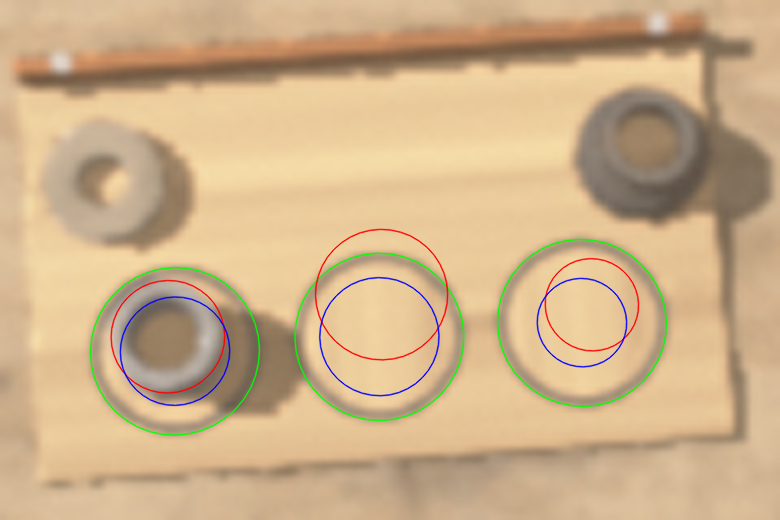

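View pics/s17c.png

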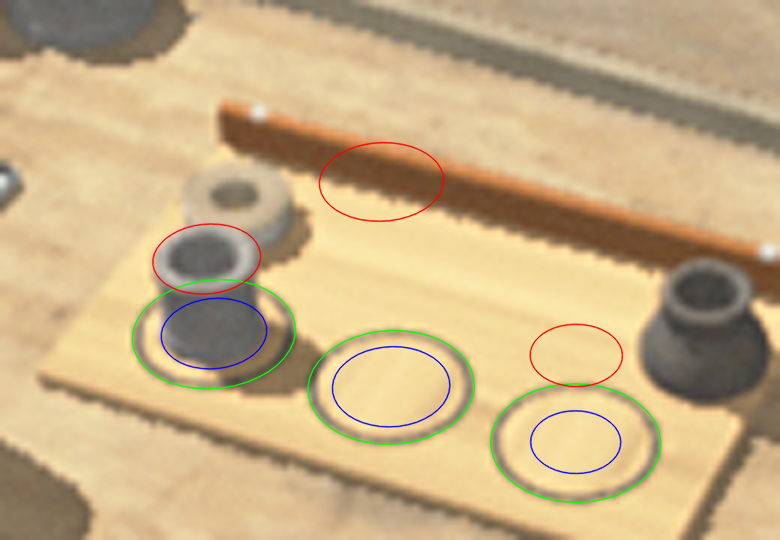

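Emit:
play_rows(
  deltas=[
    [70,[7,10,0],0],
    [70,[4,30,0],0],
    [70,[0,35,0],0],
    [70,[0,30,0],0],
    [70,[0,20,0],0],
    [70,[0,9,0],0],
    [70,[0,4,0],0],
    [70,[0,0,0],0],
    [70,[0,0,0],0],
  ],
)

```text
time: 42.7
ee_pos: [0.4096, -0.3135, 0.0143]
eef_rot: [[0.047, 0.001, 0.999], [-0.999, -0.001, 0.047], [0.001, -1.0, 0.001]]
force: [-0.4, -0.6, 0.9]
grip_width: 0.07
```

Emit:
play_rows(
  deltas=[
    [62,[0,0,0],0],
    [56,[0,0,0],0],
    [52,[0,0,0],0],
    [49,[0,0,0],0],
    [46,[0,0,0],0],
    [43,[0,0,0],0],
    [40,[0,0,0],0],
    [40,[0,0,0],0],
    [40,[0,0,0],0],
  ],
)

```text
time: 43.45
ee_pos: [0.4092, -0.3132, 0.0141]
eef_rot: [[0.046, 0.001, 0.999], [-0.999, 0.001, 0.046], [-0.001, -1.0, 0.001]]
force: [-1.1, 3.0, 11.0]
grip_width: 0.0457
```

Emit:
play_rows(
  deltas=[
    [40,[0,-5,0],0],
    [40,[0,-15,0],0],
    [40,[0,-25,0],0],
    [40,[0,-30,0],0],
    [40,[0,-15,0],0],
    [40,[0,-5,0],0],
    [40,[0,0,0],0],
  ],
)

```text
time: 44.03
ee_pos: [0.4095, -0.3136, 0.1092]
eef_rot: [[0.046, 0.002, 0.999], [-0.999, -0.001, 0.046], [0.001, -1.0, 0.002]]
force: [-0.1, -0.3, -1.5]
grip_width: 0.0454
```

```bash
python3 -c "
from h import *
goto(.4716,-.0715,.1,-87.3)
"
```

```text
pos [ 0.4095 -0.3136  0.1092] yaw -87.34 w 0.0454 F [-0.1 -0.3 -1.5] t 44.0 tilt 0.001 0.002
before-turn shift [-239.     9.2   73.2] spin -0.0 | after-turn shift [-238.9    9.2   73.4]
```

Emit:
play_rows(
  deltas=[
    [40,[-12,0,4],0],
    [40,[-25,0,8],0],
    [40,[-34,0,10],0],
    [40,[-36,0,11],0],
    [40,[-36,0,11],0],
    [40,[-36,0,11],0],
    [40,[-28,0,9],0],
    [40,[-17,0,5],0],
    [40,[-9,0,3],0],
    [40,[-5,0,1],0],
  ],
)

```text
time: 44.87
ee_pos: [0.4706, -0.071, 0.1073]
eef_rot: [[0.048, -0.002, 0.999], [-0.999, -0.0, 0.048], [0.0, -1.0, -0.002]]
force: [-0.4, -0.5, -1.4]
grip_width: 0.0452
```

Emit:
play_rows(
  deltas=[
    [40,[0,0,0],0],
    [40,[0,0,0],0],
  ],
)

```text
time: 45.03
ee_pos: [0.4703, -0.0735, 0.108]
eef_rot: [[0.045, -0.0, 0.999], [-0.999, -0.001, 0.045], [0.001, -1.0, -0.001]]
force: [0.3, -0.1, -2.4]
grip_width: 0.0455
```

```bash
python3 -c "
from h import *
goto(.4716,-.0715,.0171,-87.3)
"
```

```text
pos [ 0.4703 -0.0735  0.108 ] yaw -87.44 w 0.0455 F [ 0.3 -0.1 -2.4] t 45.0 tilt 0.001 -0.001
before-turn shift [-2.  90.9  1.4] spin -0.1 | after-turn shift [-2.  90.9  1.4]
```

Emit:
play_rows(
  deltas=[
    [40,[-2,15,1],0],
    [40,[0,25,0],0],
    [40,[0,25,0],0],
    [40,[0,12,0],0],
    [40,[0,6,0],0],
    [40,[0,3,0],0],
    [40,[0,0,0],0],
    [40,[0,0,0],0],
  ],
)

```text
time: 45.7
ee_pos: [0.4721, -0.0711, 0.0229]
eef_rot: [[0.045, 0.001, 0.999], [-0.999, -0.0, 0.045], [0.0, -1.0, 0.001]]
force: [-1.0, 0.3, -1.7]
grip_width: 0.0458
```

```bash
python3 -c "
from h import *
goto(.4716,-.0715,.0171,-87.3)
"
```

```text
pos [ 0.4721 -0.0711  0.0229] yaw -87.43 w 0.0458 F [-1.   0.3 -1.7] t 45.7 tilt 0.0 0.001
before-turn shift [ 0.4  5.8 -0.5] spin -0.1 | after-turn shift [ 0.4  5.8 -0.5]
```

Emit:
play_rows(
  deltas=[
    [40,[0,3,0],0],
    [40,[0,1,0],0],
    [40,[0,0,0],0],
    [40,[0,0,0],0],
  ],
)

```text
time: 46.03
ee_pos: [0.4719, -0.0701, 0.0185]
eef_rot: [[0.046, 0.0, 0.999], [-0.999, 0.0, 0.046], [-0.0, -1.0, 0.0]]
force: [0.3, 0.5, -1.8]
grip_width: 0.0454
```

Emit:
play_rows(
  deltas=[
    [40,[0,1,0],0],
    [40,[0,0,0],0],
    [40,[0,0,0],0],
  ],
)

```text
time: 46.28
ee_pos: [0.4717, -0.0702, 0.0173]
eef_rot: [[0.046, -0.0, 0.999], [-0.999, 0.0, 0.046], [-0.0, -1.0, -0.0]]
force: [1.0, 0.2, -1.3]
grip_width: 0.0458
```

Emit:
play_rows(
  deltas=[
    [40,[1.3,-0.5,0],0],
    [40,[0,0.5,0],0],
    [40,[0,0,0],0],
    [40,[0,1,0],0],
    [40,[0,0,0],0],
    [40,[0,0,0],0],
  ],
)

```text
time: 46.78
ee_pos: [0.4719, -0.0717, 0.017]
eef_rot: [[0.046, 0.001, 0.999], [-0.999, 0.001, 0.046], [-0.001, -1.0, 0.001]]
force: [-3.3, 1.4, 13.4]
grip_width: 0.0454
```

Contact at the target. I'll release, rise, and turn for the nipple.

Emit:
play_rows(
  deltas=[
    [47,[0,0,0],0],
    [50,[0,0,0],0],
    [56,[0,0,0],0],
    [66,[0,0,0],0],
    [75,[0,0,0],0],
    [80,[0,-10,0],0],
    [80,[0,-30,0],0],
    [80,[0,-40,0],0],
    [80,[0,-40,0],0],
    [80,[0,-40,0],0],
  ],
)

```text
time: 47.62
ee_pos: [0.4709, -0.0723, 0.1782]
eef_rot: [[0.044, -0.002, 0.999], [-0.999, -0.001, 0.044], [0.001, -1.0, -0.002]]
force: [1.8, 1.9, 1.4]
grip_width: 0.0801
```

Emit:
play_rows(
  deltas=[
    [80,[20,-20,2],0],
    [80,[36,0,4],0],
    [80,[40,0,4],0],
    [80,[40,0,4],0],
    [80,[40,0,4],0],
    [80,[40,0,4],0],
    [80,[36,0,4],0],
    [80,[20,0,4],0],
    [80,[10,0,4],0],
    [80,[0,0,0],0],
  ],
)

```text
time: 48.45
ee_pos: [0.5183, -0.3541, 0.1967]
eef_rot: [[0.043, -0.0, 0.999], [-0.999, -0.002, 0.043], [0.002, -1.0, -0.001]]
force: [-0.7, 1.0, 0.2]
grip_width: 0.0799
```

```bash
python3 chk.py 18; python3 -c "
from h import *
goto(.4968,-.3677,.2,2.6)
"
```

```text
pos [ 0.5186 -0.3508  0.1962] yaw -87.35 w 0.0799 F [0.1 0.5 0. ] t 48.5 tilt -0.001 -0.001
before-turn shift [ 15.9  -3.8 -22.6] spin -90.0 | after-turn shift [-22.6  -3.8 -15.9]
```

View pics/t18c.png

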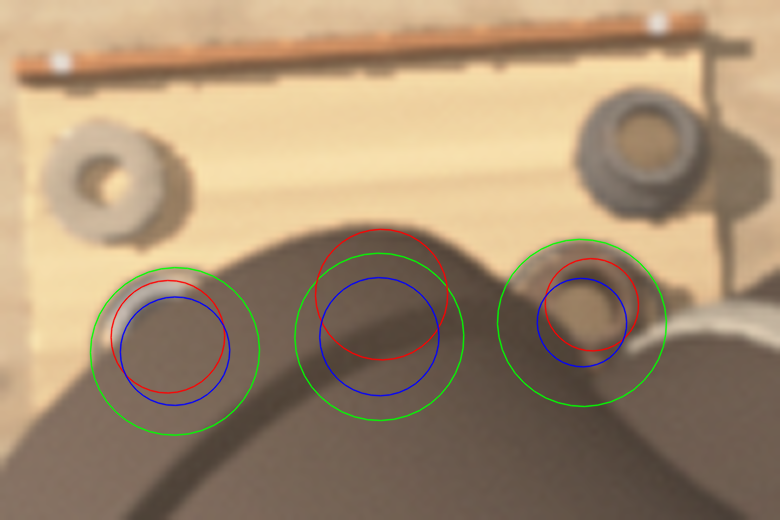

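View pics/s18c.png

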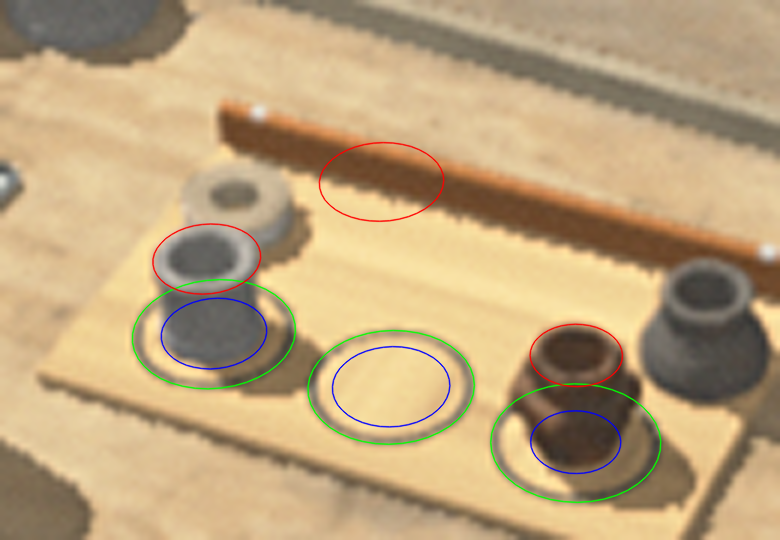

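Emit:
play_rows(
  deltas=[
    [80,[0,-1,0],-7],
    [80,[0,0,0],-7],
    [80,[0,0,0],-7],
    [80,[0,0,0],-7],
    [80,[0,0,0],-7],
    [80,[0,0,0],-7],
    [80,[0,0,0],-7],
    [80,[0,0,0],-7],
    [80,[0,0,0],-7],
    [80,[0,0,0],-7],
  ],
)

```text
time: 49.38
ee_pos: [0.5192, -0.3491, 0.1976]
eef_rot: [[0.957, -0.0, 0.29], [-0.29, 0.001, 0.957], [-0.0, -1.0, 0.001]]
force: [0.6, 0.9, -0.0]
grip_width: 0.0802
```

Emit:
play_rows(
  deltas=[
    [80,[0,0,0],-7],
    [80,[0,0,0],-7],
    [80,[0,0,0],-6],
    [80,[-11,0,-8],0],
    [80,[-11,0,-8],0],
    [80,[0,0,0],0],
    [80,[0,0,0],0],
  ],
)

```text
time: 49.97
ee_pos: [0.4962, -0.3695, 0.1976]
eef_rot: [[0.999, -0.0, -0.041], [0.041, -0.0, 0.999], [-0.0, -1.0, -0.0]]
force: [-0.4, 0.9, 0.2]
grip_width: 0.0799
```

```bash
python3 -c "
from h import *
goto(.4968,-.3677,.072,2.6)
"
```

```text
pos [ 0.4962 -0.3695  0.1976] yaw 2.37 w 0.0799 F [-0.4  0.9  0.2] t 50.0 tilt -0.0 -0.0
before-turn shift [  0.7 125.6   1.8] spin -0.2 | after-turn shift [  0.7 125.6   1.8]
```

Emit:
play_rows(
  deltas=[
    [80,[0.7,15,2],-0.2],
    [80,[0,30,0],0],
    [80,[0,30,0],0],
    [80,[0,25,0],0],
    [80,[0,15,0],0],
    [80,[0,8,0],0],
    [80,[0,2,0],0],
    [80,[0,0,0],0],
    [80,[0,0,0],0],
  ],
)

```text
time: 50.72
ee_pos: [0.4988, -0.3671, 0.0734]
eef_rot: [[0.999, 0.001, -0.049], [0.049, -0.001, 0.999], [0.001, -1.0, -0.001]]
force: [0.3, 1.1, 0.5]
grip_width: 0.0803
```

```bash
python3 -c "
from h import *
goto(.4968,-.3677,.072,2.6)
snap('scene','s19.png')
a=cv2.imread('pics/s19.png');cv2.imwrite('pics/s19c.png',cv2.resize(a[150:300,360:490],None,fx=4,fy=4,interpolation=cv2.INTER_CUBIC))
"
```

```text
pos [ 0.4988 -0.3671  0.0734] yaw 2.82 w 0.0803 F [0.3 1.1 0.5] t 50.7 tilt 0.001 -0.001
before-turn shift [-2.   1.3 -0.5] spin 0.2 | after-turn shift [-2.   1.4 -0.5]
```

View pics/s19c.png

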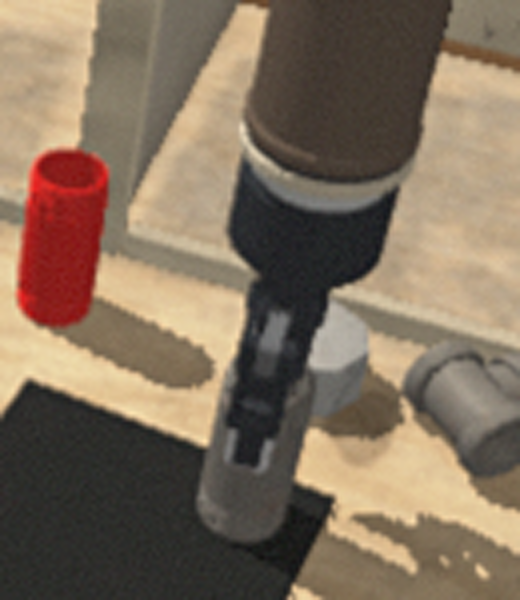

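Shift −2 mm along tool x, then close gently.

Emit:
play_rows(
  deltas=[
    [75,[-2,0,0],0],
    [66,[0,0,0],0],
    [58,[0,0,0],0],
    [54,[0,0,0],0],
    [51,[0,0,0],0],
    [48,[0,0,0],0],
    [45,[0,0,0],0],
    [42,[0,0,0],0],
    [40,[0,0,0],0],
    [40,[0,0,0],0],
  ],
)

```text
time: 51.6
ee_pos: [0.4965, -0.3669, 0.0727]
eef_rot: [[0.999, 0.001, -0.05], [0.05, -0.0, 0.999], [0.001, -1.0, -0.0]]
force: [0.2, 0.1, 5.4]
grip_width: 0.0461
```

Emit:
play_rows(
  deltas=[
    [40,[0,-5,0],0],
    [40,[0,-15,0],0],
    [40,[0,-25,0],0],
    [40,[0,-30,0],0],
    [40,[0,-30,0],0],
    [40,[0,-15,0],0],
    [40,[0,-5,0],0],
    [40,[0,0,0],0],
  ],
)

```text
time: 52.27
ee_pos: [0.4963, -0.3669, 0.198]
eef_rot: [[0.999, 0.001, -0.05], [0.05, -0.0, 0.999], [0.001, -1.0, -0.0]]
force: [-0.4, -0.4, -3.8]
grip_width: 0.0458
```

```bash
python3 -c "
from h import *
goto(.4676,.0103,.2,2.6)
snap('scene','s20.png')
a=cv2.imread('pics/s20.png');cv2.imwrite('pics/s20c.png',cv2.resize(a[120:300,360:490],None,fx=3.2,fy=3.2,interpolation=cv2.INTER_CUBIC))
"
```

```text
pos [ 0.4963 -0.3669  0.198 ] yaw 2.84 w 0.0458 F [-0.4 -0.4 -3.8] t 52.3 tilt 0.001 -0.0
before-turn shift [ -9.9  -2.2 378.1] spin 0.2 | after-turn shift [-11.5  -2.  378.1]
```

View pics/s20c.png

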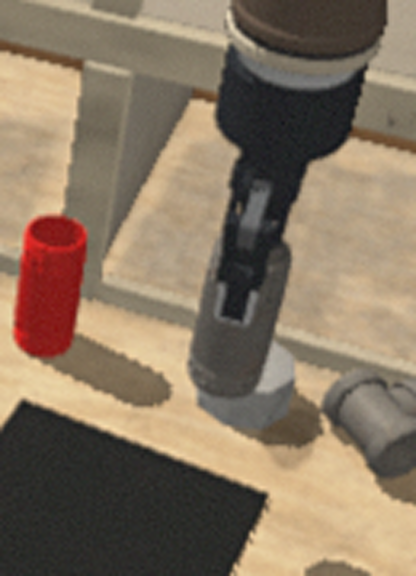

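Emit:
play_rows(
  deltas=[
    [40,[-1,0,12],0.2],
    [40,[-1,0,25],0],
    [40,[-1,0,32],0],
    [40,[-1,0,36],0],
    [40,[-1,0,36],0],
    [40,[-1,0,36],0],
    [40,[-1,0,36],0],
    [40,[-1,0,36],0],
    [40,[-1,0,36],0],
    [40,[-1,0,34],0],
  ],
)

```text
time: 53.15
ee_pos: [0.4694, -0.0459, 0.1958]
eef_rot: [[0.999, -0.003, -0.047], [0.047, 0.0, 0.999], [-0.003, -1.0, 0.0]]
force: [0.5, 0.4, -3.9]
grip_width: 0.0459
```

Emit:
play_rows(
  deltas=[
    [40,[-1,0,26],0],
    [40,[0,0,16],0],
    [40,[0,0,9],0],
    [40,[0,0,4],0],
    [40,[0,0,0],0],
    [40,[0,0,0],0],
  ],
)

```text
time: 53.65
ee_pos: [0.4676, 0.0052, 0.1969]
eef_rot: [[0.999, -0.001, -0.045], [0.045, -0.001, 0.999], [-0.001, -1.0, -0.001]]
force: [0.2, -0.2, -3.7]
grip_width: 0.0457
```

```bash
python3 -c "
from h import *
goto(.4676,.0107,.0755,2.6)
"
```

```text
pos [0.4676 0.0052 0.1969] yaw 2.58 w 0.0457 F [ 0.2 -0.2 -3.7] t 53.6 tilt -0.001 -0.001
before-turn shift [  0.4 121.4   5.6] spin -0.0 | after-turn shift [  0.3 121.4   5.5]
```

Emit:
play_rows(
  deltas=[
    [40,[0,10,3],0],
    [40,[0,25,2.5],0],
    [40,[0,30,0],0],
    [40,[0,25,0],0],
    [40,[0,15,0],0],
    [40,[0,6,0],0],
    [40,[0,3,0],0],
    [40,[0,0,0],0],
    [40,[0,0,0],0],
  ],
)

```text
time: 54.4
ee_pos: [0.4683, 0.0114, 0.0839]
eef_rot: [[0.999, 0.001, -0.045], [0.045, 0.0, 0.999], [0.001, -1.0, 0.0]]
force: [0.0, -0.4, -2.7]
grip_width: 0.0459
```

```bash
python3 chk.py 21; python3 -c "
from h import *
goto(.4676,.0107,.0755,2.6)
"
```

```text
pos [0.4684 0.0118 0.0842] yaw 2.62 w 0.046 F [ 0.3 -0.4 -3.6] t 54.5 tilt 0.002 0.0
before-turn shift [-0.9  8.7 -1. ] spin 0.0 | after-turn shift [-0.9  8.7 -1. ]
```

View pics/s21c.png

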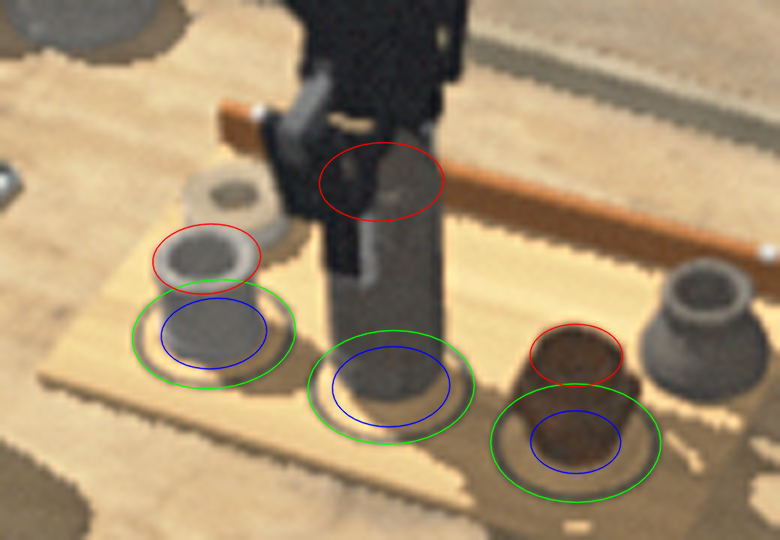

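Emit:
play_rows(
  deltas=[
    [40,[-0.4,4,-1.2],0],
    [40,[0,2.5,0],0],
    [40,[0,0,0],0],
    [40,[0,0,0],0],
    [40,[0,0,0],0],
  ],
)

```text
time: 54.92
ee_pos: [0.4673, 0.0106, 0.0768]
eef_rot: [[0.999, 0.0, -0.046], [0.046, 0.0, 0.999], [0.0, -1.0, 0.0]]
force: [0.5, 0.3, -3.4]
grip_width: 0.046
```

Emit:
play_rows(
  deltas=[
    [40,[0,1,0],0],
    [40,[0,0,0],0],
    [40,[0,0,0],0],
  ],
)

```text
time: 55.17
ee_pos: [0.4674, 0.0106, 0.0758]
eef_rot: [[0.999, 0.0, -0.046], [0.046, 0.0, 0.999], [0.0, -1.0, 0.0]]
force: [0.7, 0.3, -3.2]
grip_width: 0.0458
```

```bash
python3 chk.py 22; python3 -c "
from h import *
goto(.4676,.0107,.0755,2.6)
"
```

```text
pos [0.4674 0.0106 0.0758] yaw 2.64 w 0.0458 F [-0.9 -0.1 -3.6] t 55.3 tilt 0.0 0.0
before-turn shift [0.2 0.3 0.1] spin 0.0 | after-turn shift [0.2 0.3 0.1]
```

View pics/s22c.png

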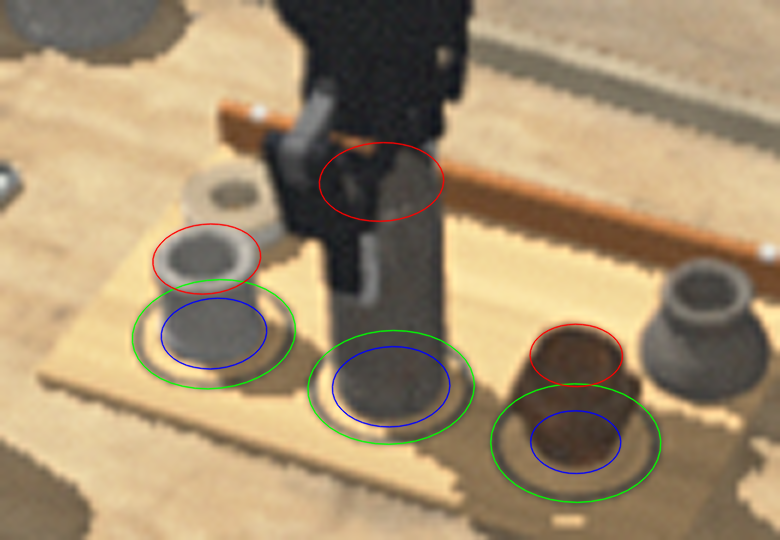

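Centred on the ring. I'll lower to contact and release.

Emit:
play_rows(
  deltas=[
    [40,[0,1,0],0],
    [40,[0,0,0],0],
    [40,[0,0,0],0],
  ],
)

```text
time: 55.52
ee_pos: [0.4675, 0.0106, 0.0755]
eef_rot: [[0.999, 0.0, -0.046], [0.046, 0.001, 0.999], [0.0, -1.0, 0.001]]
force: [-1.4, 0.1, 9.5]
grip_width: 0.0457
```

Emit:
play_rows(
  deltas=[
    [47,[0,0,0],0],
    [50,[0,0,0],0],
    [56,[0,0,0],0],
    [70,[0,0,0],0],
    [80,[0,0,0],0],
    [80,[0,-10,0],0],
    [80,[0,-30,0],0],
    [80,[0,-40,0],0],
    [80,[0,-40,0],0],
    [80,[0,-20,0],0],
  ],
)

```text
time: 56.35
ee_pos: [0.4687, 0.01, 0.2196]
eef_rot: [[0.999, 0.005, -0.045], [0.045, 0.001, 0.999], [0.005, -1.0, 0.001]]
force: [0.6, -0.7, 0.2]
grip_width: 0.0799
```

Emit:
play_rows(
  deltas=[
    [80,[0,0,-20],0],
    [80,[0,0,-36],0],
    [80,[0,0,-38],0],
    [80,[0,0,-38],0],
    [80,[0,0,-38],0],
    [80,[0,0,-38],0],
    [80,[0,0,-38],0],
    [80,[0,0,-38],0],
    [80,[0,0,-30],0],
    [80,[0,0,0],0],
  ],
)

```text
time: 57.18
ee_pos: [0.48, -0.3102, 0.2159]
eef_rot: [[0.999, 0.0, -0.039], [0.039, -0.005, 0.999], [0.0, -1.0, -0.005]]
force: [-1.0, 0.0, 0.2]
grip_width: 0.08
```

```bash
python3 chk.py 23; python3 -c "
from h import *
goto(.4676,.0107,.0755,2.6)
from ov import *
Cr=frame((.4688,.32),np.radians(-.2))
o=[(Cr(rect(-.028,.028,-.075,.075,.02)),(0,0,255))]
overlay(o,{'top':(120,250,185,265,6),'scene':(110,240,170,260,6)},'cr')
"
```

```text
pos [ 0.481  -0.3045  0.2151] yaw 2.46 w 0.08 F [ 0.4  1.4 -0.4] t 57.3 tilt -0.001 -0.0
before-turn shift [3.000e-01 1.395e+02 3.155e+02] spin -0.1 | after-turn shift [  0.9 139.6 315.5]
```

View pics/t23c.png

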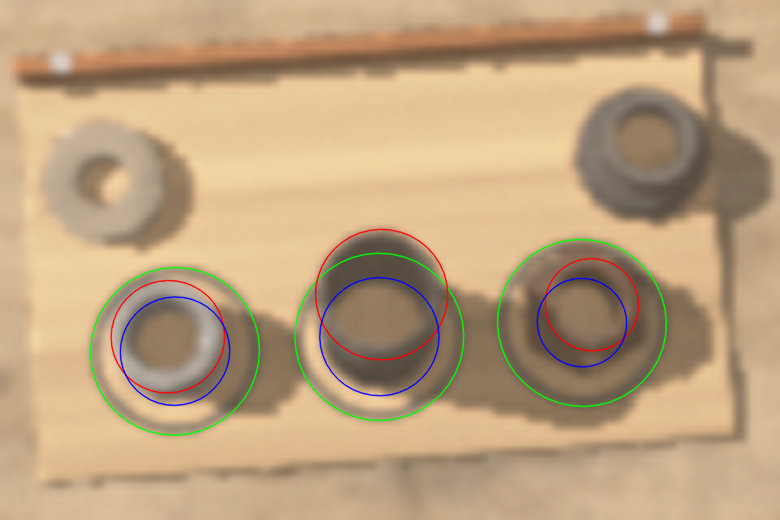

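View pics/s23c.png

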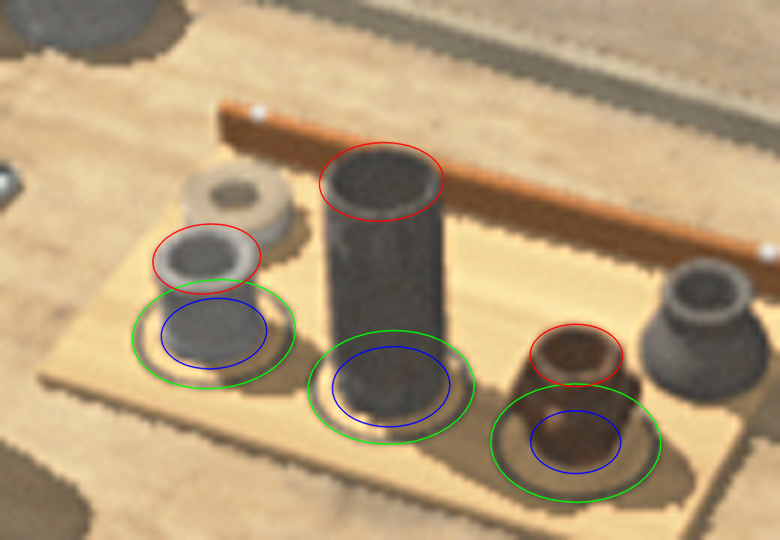

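View pics/cr_top.png

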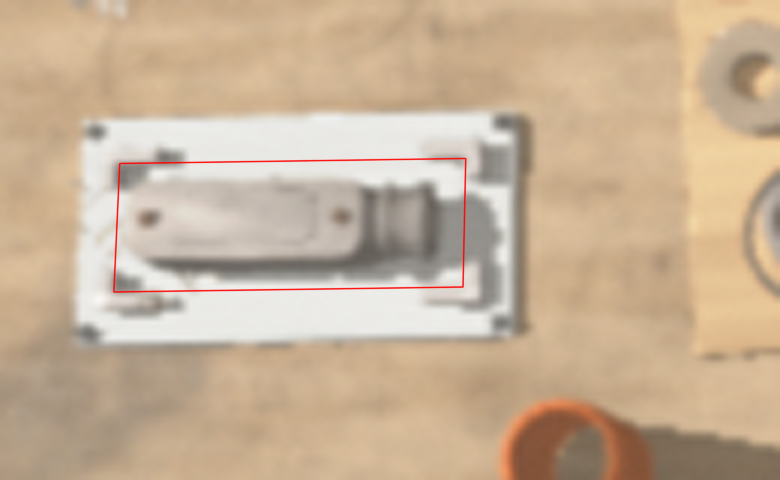

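View pics/s23.png

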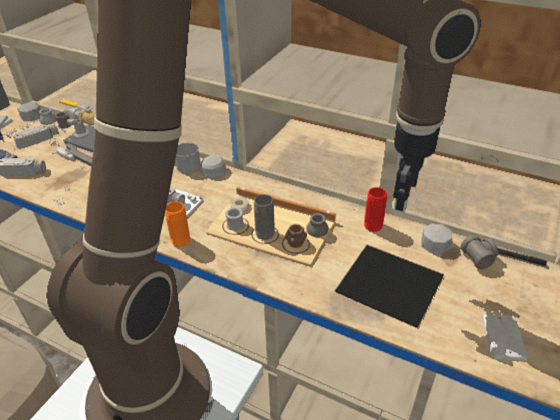

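```bash
python3 -c "
from h import *
a=cv2.imread('pics/t23.png')
cv2.imwrite('pics/z4.png',np.hstack([cv2.resize(a[202:237,302:337],None,fx=11,fy=11,interpolation=cv2.INTER_CUBIC),cv2.resize(a[205:240,240:275],None,fx=11,fy=11,interpolation=cv2.INTER_CUBIC)]))
"
```

```text
(no output)
```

View pics/z4.png

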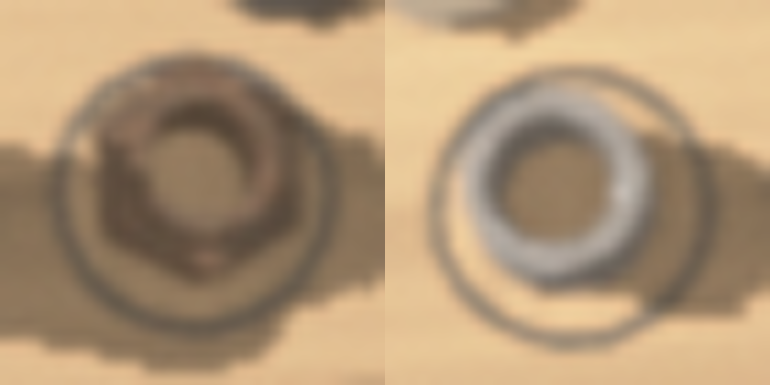

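```bash
python3 -c "
from h import *
print(env.observe()['force'].round(1)); print(env.hand_in())"
```

```text
[ 0.3  0.2 -0.3]
the job is handed in; nothing more can be done
None
```

I did the job in the order asked and handed it in at about 57 s of the 141 s. Nipple, union and coupling went upright onto the mat. The conduit body then went into the cradle, and each fitting went back on its own ring.

The last pictures show:
- **Conduit body:** flat and cover up, inside all four lugs with about 10 mm clear all round, hub still towards -y.
- **Coupling and nipple:** upright on the left and middle rings, within about 1 mm of centre in both views.
- **Union:** upright on the right ring. The two cameras disagree slightly: the scene view puts it under 1 mm off centre, the top view about 2 mm towards +y. I left it as it was.
- **Tape roll and bell reducer:** where they started.

The wrist force readings never went above about 15 N. At hand-in the gripper was clear, hanging about 0.2 m above the empty mat, with the wrist force near zero.

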